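# Close up the microscope light source and slide it back beside the microscope

## Robot

A 6-joint arm with a two-finger parallel gripper is mounted at the origin on the work surface. World frame = base frame: x ahead of the robot, y to its left, z up, the work surface at z = 0. Lengths are in m, angles in degrees, forces in N, time in s.
With the tool pointing down it reaches from about 0.325 to 0.9 m from the base axis. Payload 3.5 kg.
Tool frame: the origin (TCP) lies midway between the tips of the shut fingers; the grasp point (between the pads) lies 19 mm behind it; y points along the fingers, x is the direction in which the jaws open and shut, and the axes are right-handed (so a half turn about y gives the same grasp; the last joint's range is limited). The gripper opens to 85 mm and grips with 20 to 120 N. Pads are 22 mm wide; open, the fingers measure 114 mm over their backs; the gripper's body (76 mm by 85 mm) begins 54 mm behind the grasp point. The pads swing forward as they close: fully open they stand 13 mm farther back than shut.
Start: joints at [-78.977, 15.837, -1.513, 72.651, 0, 84.076], TCP at [0.182, -0.598, 0.231] pointing down, gripper open.
Joint ranges: [-178.77, 178.77], [-48.84, 107.48], [-61.69, 71.31], [-111.58, 123.2], [-90, 87.43], [-180, 180]. Speed limits (degrees/s): [147.25, 147.25, 180, 180, 180, 180].

## Interface

Orientations are given as a 3x3 rotation matrix whose columns are the frame's x, y, z axes.
In Python, from cell import bot gives the robot as it stands.
- The arm moves only by the tool carry_out, never from a script. Its argument "targets" is a list of rows, each an object of numbers: "wx", "wy", "wz": the turn, a rotation vector about the tool's x, y, z in rad; "tx", "ty", "tz": the shift along the tool's x, y, z in mm; "fingers": the finger opening in mm, from 0 to 85.4. In form: [{"wx": .., "wy": .., "wz": .., "tx": .., "ty": .., "tz": .., "fingers": ..}, ...]. A call has 1 to 12 rows; each row shifts and turns the pose as measured when the row begins, along the tool's axes as they then stand; what a row does not reach is not made up. A row lasts 1/12 s, in which the tool goes at most 41.7 mm and 7.16 degrees, less where a joint would pass 70% of its speed; a pose out of reach is approached as far as the arm can. A call with a gripper value outside its range is refused whole. The fingers move at their own pace and stop on an object; "grip_force" is the grip in N (left out, the last holds). Time passes only in rows, so rows that do not move let the fingers close. It gives the time, the measured TCP pose, the force and the opening at its end, in the units of the state.
- bot.observe(): the state, without advancing time (a new reading comes with each control period).
- bot.capture(name): name is "side" or "top" or "wrist"; returns the picture (400x640x3 uint8, blue, green, red); there is no depth.
- bot.camera_model(name): a dict with "fx", "fy", "cx", "cy" (pixels), "distortion" ([k1, k2, p1, p2, k3] as OpenCV has them; the pictures are not rectified), "R" (3x3) and "t" (3): a world point X has camera coordinates R X + t; the wrist camera has in their place "hand_eye" (4x4, takes a point from camera to tool coordinates, whose origin is the TCP and whose axes are the tool frame's). Camera axes: x right, y down, z forward; pixel columns grow to the right and rows downward; lengths in m; the calibration is good to about 2 mm. A picture is of the moment at which its call begins: read the wrist's pose just before it. camera_model takes no time and is no camera call.
- bot.job_done(): hands the job in, once; it reports no verdict.
The state is a dict: "time_s": time; "joint_pos": joint angles; "dq": joint speeds; "tau": joint torques, N m; "tool_pos": TCP position; "tcp_rot": TCP orientation; "wrist_force": force on the tool from outside, world axes, zero at the start; "wrist_torque": the same for the moment, N m; "width": finger opening in m.
Only numpy, scipy, OpenCV 4.12 (cv2) and the standard library are available. Lean on these libraries where they do the work, as an engineer would, in place of code of your own. Each camera call takes 0.05 s, during which the arm holds its last target. There are 200 camera calls.

## Task

The light source has had its lamp module changed and its cover is lying on the bench beside it. Hook the cover's lip under the ledge at the low edge of the lamp opening, swing the top edge down until it is fully shut, and turn the catch all the way down over its top edge. Then slide the closed light source, standing on its feet, across the bench until the side facing the microscope is flush against the side of the microscope's base; leave the other things on the bench where they are.

Things in the scene. Friction and masses are not known exactly. Their poses are not given: they have to be found in the camera images.
- light_source: LED light source, a loose white box 190 deep (x) x 150 wide (y) mm, 1.3 kg, on 6 mm rubber feet. Origin: centre of its footprint; +x to its back, +y its left. Front wall 50 mm high, then a 15 degree sloping deck (lamp_bay) up to a rear top 93 mm high. Flat upright sides at y = +-75 mm, 6 to 45 mm above the bench. Port and dial 12 mm proud on the front. A push of 5 to 11 N slides it.
- lamp_bay: Sloping deck of the light source with the lamp opening; fixed in it at (-62, 0, 52) mm, pitched 15 degrees: x up the slope, y left, z out of the deck. In mm: z = 0 is the cover's seat, z = 6 the outer surface. Opening x -3 to 104, y -58 to 58. Seat rails: |y| 47 to 58 for x 15 to 104, and all across at x 94 to 104. The finned module inside stays below z = -6.
- ledge (a point): Middle of the ledge's edge, on its underside, at (-3, 0, 0.5) mm in lamp_bay. The ledge is the strip along the opening's low edge: x -28 to -3, z 0.5 to 6 mm in lamp_bay, full width. Beneath it is hollow: free from x = -15 mm on, |y| under 60, down to z = -25 mm.
- cover: Loose grey cover, 0.16 kg, lying outer face up right of the light source. Origin: centre of the plate's outline, at bench level; x from the lipped lower edge to the top edge, z outward. In mm: plate 100 (x) x 110 (y), z 6 to 12; inner locating rib x 22 to 34, |y| under 40, z 0 to 6. When shut its axes are parallel to lamp_bay's, its origin at (50, 0, -6) mm there, give or take 3 to 4 in x, 3 in y.
- cover_grip (a point): Middle of the top of the grip rib on the cover's outer face, at (-5, 0, 34) mm in the cover. The rib runs along the cover's y, 70 mm long, 12 mm thick (x -11 to 1), 22 mm tall (z 12 to 34).
- cover_lip (a point): Middle of the lip's free tip, upper side, at (-62, 0, 5) mm in the cover. The lip is stepped below the plate: x -62 to -38, |y| under 40, z 0 to 5 mm; the plate begins at x = -50. It passes under the ledge only with the cover's top edge raised 6 to 25 degrees from the deck. Shut, this point is at about (-12, 0, -1) mm in lamp_bay.
- cover_top (a point): Middle of the cover's top edge, inner side of the plate, at (50, 0, 6) mm in the cover; z = 0 in lamp_bay when shut.
- catch (a joint): Steel swivel catch above the opening, rad; starts at -0.3 to 0.2. Pivot at (124, 0) mm in lamp_bay, axis = lamp_bay z. At 0 its arm points to lamp_bay +y; grows anticlockwise seen from outside to a stop at 1.57: arm pointing down the slope, over the cover's top edge. Arm 14 mm wide, 50 mm from pivot to end, z 8 to 13 mm. Stays where left; about 1 N at the tab moves it.
- catch_tab (a point): Thumb tab at the end of the catch's arm, 46 mm from the pivot: an upright lug 12 mm across the arm by 8 mm along it, z 13 to 31 mm in lamp_bay; this point is at z = 22 mm.
- microscope: Stereo microscope, fixed. White base 240 (x) x 200 (y) x 28 mm, column at its back (+x), head and eyepieces up to 380 mm above the bench, starting 150 mm above it. Origin: centre of the base's underside. Its side towards the light source is the flat face y = -100 mm; with the light source against it, the light source's origin is at y = -175 mm in this frame.
- dish: Closed clear Petri dish, 64 mm across, 14 mm high, on the microscope's stage. Not to be moved. Origin at the centre of its underside.
- oil_bottle: Amber bottle with black cap, 38 mm across, 75 mm high, in front of the microscope. Not to be moved. Origin at the centre of its underside.
- slide_box: Dark blue slide box, 90 x 120 x 36 mm, behind and to the right of the light source. Not to be moved. Origin at the centre of its underside.
- objective_case: Black round case, 45 mm across, 60 mm high, standing beyond the cover. Not to be moved. Origin at the centre of its underside.
Mind the look-alikes: they are no part of the job. Several things look just like the cover: the one meant starts nearest to the robot's base.

How it is judged (in metres and radians):
On the way, in this order (a step that is already met when the one before it is completed fails the run):
1. the cover's lip is under the ledge while its top edge is still raised (x of cover_lip in the frame of lamp_bay below -0.005 m and z of cover_lip in the frame of lamp_bay between -0.015 and 0.001 m and y of cover_lip in the frame of lamp_bay between -0.01 and 0.01 m and z of cover_top in the frame of lamp_bay above 0.004 m).
2. the cover is shut: lip under the ledge, top edge down on its seat (x of cover_lip in the frame of lamp_bay below -0.005 m and z of cover_lip in the frame of lamp_bay between -0.015 and 0.001 m and y of cover_lip in the frame of lamp_bay between -0.01 and 0.01 m and z of cover_top in the frame of lamp_bay between -0.003 and 0.0025 m), for 0.2 s.
3. the catch is turned over the top edge of the shut cover (all of step 2 and value of joint catch above 1.3 rad), for 0.2 s.
4. the closed light source stands with its left side against the microscope base (all of step 3 and y of light_source in the frame of microscope between -0.183 and -0.165 m and x of light_source in the frame of microscope between -0.09 and 0.09 m and angle between the x axis of light_source and the x axis of microscope, either way round below 0.08 rad), for 0.2 s.
At the end, for the whole second after the job is handed in: Cover shut (lip 2 mm or more under the ledge, top edge within 2.5 mm of its seat), catch past 1.3 rad, light source at rest on its feet with its left side against the microscope base (centre within 8 mm of contact and 90 mm along the base, square to 0.08 rad) (all of step 4 and linear speed of each of light_source, cover below 0.01 m/s and angle between light_source's own z axis and vertical below 0.03 rad); the robot touches nothing.
It fails at once if the light source is tipped or lifted off its feet (angle between light_source's own z axis and vertical above 0.2 rad or height (world z) of light_source above 0.02 m).
It fails at once if the Petri dish is disturbed (distance of dish from where it was at the start of the episode above 0.02 m).
It fails at once if the amber bottle is disturbed (distance of oil_bottle from where it was at the start of the episode above 0.02 m).
It fails at once if the slide box is disturbed (distance of slide_box from where it was at the start of the episode above 0.02 m).
It fails at once if the round case is disturbed (distance of objective_case from where it was at the start of the episode above 0.02 m).
It also fails if it takes over 61 s, if anything falls off the work surface, if the arm or the gripper's body presses on something with over 40 N, if the wrist force passes 120 N, or if a joint passes its speed limit or range.

## Working session

There is one attempt and no reset: what is moved stays moved. The work goes in short steps, Python scripts to look and compute and a tool call to move; the robot and the scene stay as the last step left them, time stands still between calls to the robot, and variables do not carry over. Pictures are saved under pics/ and viewed, about 8 in all and at most 12, crops included, and the job is handed in when it is done.

Besides the shell and the picture viewer there is one more tool, called after "Emit:" as name(argument=value, ...), one argument or row to a line, values as JSON. carry_out: Moves the arm, as the interface text tells. Its arguments: {"type":"object","properties":{"targets":{"type":"array"},"grip_force":{"type":"number"}},"required":["targets"]}

```bash
mkdir -p pics; ls; python3 - <<'E'
from cell import bot
import cv2,numpy as np
s=bot.observe();print(s['time_s'],s['tool_pos'],np.round(s['tcp_rot'],3).tolist(),s['width'],s['wrist_force'])
for n in('top','side'):
    m=bot.camera_model(n);print(n,{k:np.round(v,4).tolist() for k,v in m.items()})
    cv2.imwrite(f'pics/{n}0.png',bot.capture(n))
m=bot.camera_model('wrist');print({k:np.round(v,4).tolist() for k,v in m.items()})
a=cv2.imread('pics/top0.png')
E
```

```text
pics
0.0 [ 0.18203748 -0.59706703  0.23014203] [[0.291, -0.0, 0.957], [-0.957, 0.002, 0.291], [-0.002, -1.0, 0.0]] 0.08537680649059684 [ 0.72071367 -0.11520778 -0.512549  ]
top {'fx': 411.0045, 'fy': 411.0045, 'cx': 317.3439, 'cy': 194.0948, 'distortion': [-0.008, 0.0, 0.0, 0.0, 0.0], 'R': [[-0.0232, -0.9997, -0.0003], [-0.9959, 0.0231, -0.0873], [0.0873, -0.0017, -0.9962]], 't': [-0.1421, 0.5641, 1.282]}
side {'fx': 373.4982, 'fy': 373.4982, 'cx': 321.671, 'cy': 201.9719, 'distortion': [-0.0347, 0.0, 0.0, 0.0, 0.0], 'R': [[-0.8074, -0.5897, -0.0189], [-0.3275, 0.4746, -0.817], [0.4907, -0.6535, -0.5764]], 't': [0.3665, 0.3299, 0.9466]}
{'fx': 346.8546, 'fy': 346.8546, 'cx': 314.5547, 'cy': 203.2152, 'distortion': [-0.0596, 0.0, 0.0, 0.0, 0.0], 'hand_eye': [[1.0, -0.0003, 0.0012, -0.0015], [-0.0012, -0.3276, 0.9448, -0.1419], [0.0001, -0.9448, -0.3276, 0.0857], [0.0, 0.0, 0.0, 1.0]]}
```

View pics/top0.png

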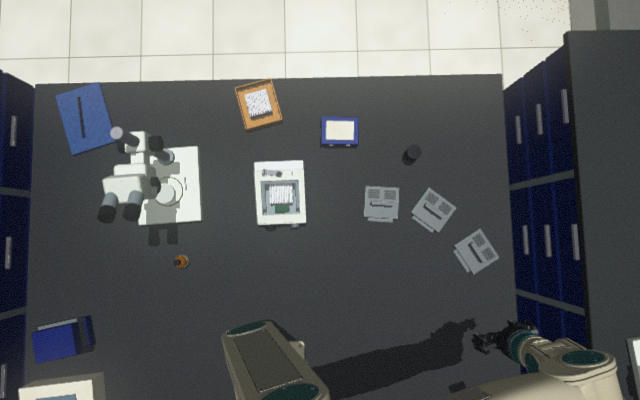

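View pics/side0.png

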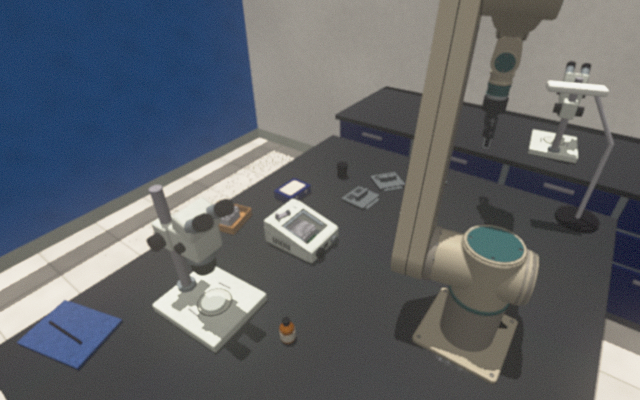

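Top view: three cover look-alikes at about (381,203), (434,209) and (476,251), the light source at (279,193), and the microscope base at (170,185). I'll compute which cover is nearest the base.

```bash
cat > h.py <<'E'
from cell import bot
import cv2,numpy as np
def model(name,obs=None):
    m=bot.camera_model(name);K=np.array([[m['fx'],0,m['cx']],[0,m['fy'],m['cy']],[0,0,1]]);D=np.array(m['distortion'],float)
    if name=='wrist':
        T=np.eye(4);T[:3,:3]=obs['tcp_rot'];T[:3,3]=obs['tool_pos'];W=np.linalg.inv(T@np.array(m['hand_eye']));R,t=W[:3,:3],W[:3,3]
    else: R,t=np.array(m['R']),np.array(m['t'])
    return K,D,R,t
def ray(M,px):
    K,D,R,t=M;u=cv2.undistortPoints(np.array(px,float).reshape(-1,1,2),K,D)[:,0]
    d=np.c_[u,np.ones(len(u))]@R;return -R.T@t,d
def plane(M,px,z):
    c,d=ray(M,px);return c+d*((z-c[2])/d[:,2])[:,None]
def proj(M,X):
    K,D,R,t=M;return cv2.projectPoints(np.array(X,float).reshape(-1,1,3),cv2.Rodrigues(R)[0],t,K,D)[0][:,0]
E
python3 - <<'E'
from h import *
M=model('top');a=cv2.imread('pics/top0.png')
hsv=cv2.cvtColor(a,cv2.COLOR_BGR2HSV)
g=((hsv[...,1]<60)&(hsv[...,2]>85)).astype(np.uint8)
g[:80]=0;g[300:]=0;g[:,505:]=0
cs,_=cv2.findContours(g,cv2.RETR_EXTERNAL,cv2.CHAIN_APPROX_NONE)
for c in cs:
    if cv2.contourArea(c)<300: continue
    r=cv2.minAreaRect(c);b=cv2.boxPoints(r)
    cen=plane(M,[r[0]],0.012)[0]
    print(np.round(r[0],1),cv2.contourArea(c),'ctr',np.round(cen,3),np.hypot(*cen[:2]).round(3),'box z.012',np.round(plane(M,b,0.012)[:,:2],3).tolist())
b=a[140:290,240:510];cv2.imwrite('pics/crop1.png',cv2.resize(b,None,fx=2.96,fy=2.96,interpolation=cv2.INTER_CUBIC))
E
```

```text
[474.9 252.1] 1183.0 ctr [ 0.365 -0.651  0.012] 0.746 box z.012 [[0.383, -0.573], [0.444, -0.671], [0.348, -0.729], [0.288, -0.631]]
[432.2 211.1] 1158.5 ctr [ 0.499 -0.521  0.012] 0.721 box z.012 [[0.487, -0.442], [0.579, -0.512], [0.511, -0.601], [0.42, -0.53]]
[380.9 203.8] 1131.5 ctr [ 0.526 -0.358  0.012] 0.636 box z.012 [[0.474, -0.297], [0.588, -0.308], [0.579, -0.42], [0.464, -0.408]]
[279.6 193.5] 3213.0 ctr [ 0.567 -0.034  0.012] 0.568 box z.012 [[0.675, 0.053], [0.679, -0.114], [0.459, -0.12], [0.456, 0.045]]
[151.5 177.5] 6166.5 ctr [0.628 0.379 0.012] 0.733 box z.012 [[0.788, 0.546], [0.78, 0.216], [0.471, 0.215], [0.479, 0.539]]
[339.5 129.5] 494.0 ctr [ 0.771 -0.232  0.012] 0.805 box z.012 [[0.804, -0.189], [0.802, -0.277], [0.739, -0.275], [0.741, -0.187]]
[258.  103.5] 539.0 ctr [0.864 0.032 0.012] 0.865 box z.012 [[0.897, 0.08], [0.916, 0.006], [0.831, -0.015], [0.813, 0.058]]
[388.  94.] 3640.0 ctr [ 0.886 -0.395  0.012] 0.97 box z.012 [[0.942, -0.015], [0.925, -0.779], [0.831, -0.773], [0.848, -0.013]]
[139.5  89. ] 1336.5 ctr [0.922 0.422 0.012] 1.014 box z.012 [[0.963, 0.816], [0.943, 0.032], [0.883, 0.032], [0.902, 0.813]]
```

View pics/crop1.png

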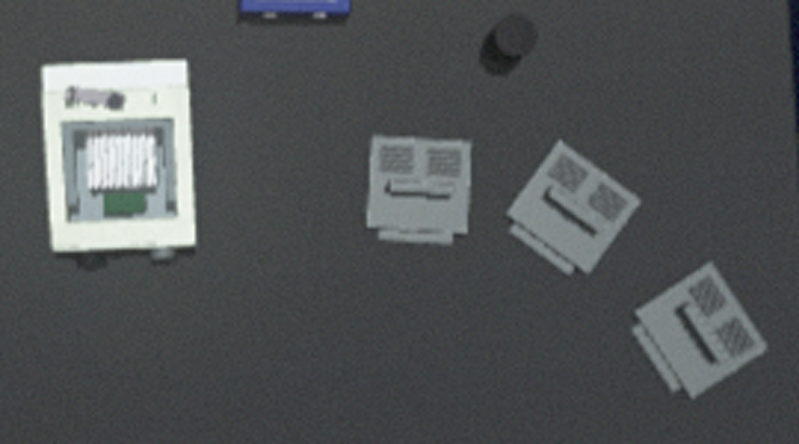

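Candidates in the top view, with distance from the base: A (381,203) 0.636 m, B (432,211) 0.721 m, C (475,252) 0.746 m. By the description the cover is A. In the crop its lip faces the robot and its rib runs across.

```bash
cat >> h.py <<'E'
from scipy.spatial.transform import Rotation as Ro
def plan(p,R,n,obs=None,fingers=None):
    "rows to go from measured pose to (p,R), in straight line, evenly"
    o=obs or bot.observe();R0=np.array(o['tcp_rot']);p0=np.array(o['tool_pos'])
    w=Ro.from_matrix(R0.T@R).as_rotvec();out=[]
    for k in range(n):
        Rk=R0@Ro.from_rotvec(w*k/n).as_matrix();t=Rk.T@(np.array(p)-p0)/n*1000
        out.append(dict(zip(('wx','wy','wz','tx','ty','tz'),[*np.round(w/n,3).tolist(),*np.round(t,1).tolist()])))
    import json;print('angle/row',np.degrees(np.linalg.norm(w))/n);print('\n'.join(json.dumps(r) for r in out))
def toolR(yaw,pitch=0):
    "tool x along heading yaw, tool y down; pitch>0 raises the tool x axis (deg)"
    return Ro.from_euler('ZY',[yaw,-pitch],degrees=True).as_matrix()@np.array([[1,0,0],[0,0,1],[0,-1,0]],float)
def show():
    o=bot.observe();print(round(o['time_s'],2),np.round(o['tool_pos'],4),'rotvec',np.round(Ro.from_matrix(toolR(0).T@o['tcp_rot']).as_rotvec(),4),'F',np.round(o['wrist_force'],1),'w',round(o['width']*1000,1),'q',np.round(o['joint_pos'],0));return o
E
python3 -c "
from h import *
show();plan([.527,-.358,.17],toolR(-5.5),12)"
```

```text
0.1 [ 0.1821 -0.5972  0.2303] rotvec [0.0014 1.275  0.0016] F [-0.2  0.4 -0.2] w 85.3 q [-79.  16.  -2.  73.  -0.  84.]
angle/row 5.6293212765030605
{"wx": -0.0, "wy": -0.098, "wz": -0.0, "tx": -10.7, "ty": 5.1, "tz": 33.3}
{"wx": -0.0, "wy": -0.098, "wz": -0.0, "tx": -7.4, "ty": 5.0, "tz": 34.2}
{"wx": -0.0, "wy": -0.098, "wz": -0.0, "tx": -4.0, "ty": 5.0, "tz": 34.8}
{"wx": -0.0, "wy": -0.098, "wz": -0.0, "tx": -0.5, "ty": 5.0, "tz": 35.0}
{"wx": -0.0, "wy": -0.098, "wz": -0.0, "tx": 2.9, "ty": 5.0, "tz": 34.9}
{"wx": -0.0, "wy": -0.098, "wz": -0.0, "tx": 6.3, "ty": 5.0, "tz": 34.4}
{"wx": -0.0, "wy": -0.098, "wz": -0.0, "tx": 9.6, "ty": 5.0, "tz": 33.6}
{"wx": -0.0, "wy": -0.098, "wz": -0.0, "tx": 12.9, "ty": 5.0, "tz": 32.5}
{"wx": -0.0, "wy": -0.098, "wz": -0.0, "tx": 16.0, "ty": 5.0, "tz": 31.1}
{"wx": -0.0, "wy": -0.098, "wz": -0.0, "tx": 19.0, "ty": 5.0, "tz": 29.4}
{"wx": -0.0, "wy": -0.098, "wz": -0.0, "tx": 21.8, "ty": 5.0, "tz": 27.4}
{"wx": -0.0, "wy": -0.098, "wz": -0.0, "tx": 24.4, "ty": 5.0, "tz": 25.1}
```

Emit:
carry_out(
  targets=[
    {"wy": -0.098, "tx": -11, "ty": 5, "tz": 33, "fingers": 85},
    {"wy": -0.098, "tx": -7, "ty": 5, "tz": 34, "fingers": 85},
    {"wy": -0.098, "tx": -4, "ty": 5, "tz": 35, "fingers": 85},
    {"wy": -0.098, "tx": 0, "ty": 5, "tz": 35, "fingers": 85},
    {"wy": -0.098, "tx": 3, "ty": 5, "tz": 35, "fingers": 85},
    {"wy": -0.098, "tx": 6, "ty": 5, "tz": 34, "fingers": 85},
    {"wy": -0.098, "tx": 10, "ty": 5, "tz": 34, "fingers": 85},
    {"wy": -0.098, "tx": 13, "ty": 5, "tz": 32, "fingers": 85},
    {"wy": -0.098, "tx": 16, "ty": 5, "tz": 31, "fingers": 85},
    {"wy": -0.098, "tx": 19, "ty": 5, "tz": 29, "fingers": 85},
    {"wy": -0.098, "tx": 22, "ty": 5, "tz": 27, "fingers": 85},
    {"wy": -0.098, "tx": 24, "ty": 5, "tz": 25, "fingers": 85},
  ],
)

```text
invalid input
```

```bash
python3 - <<'E'
from h import *
show();o=bot.observe();a=bot.capture('wrist');cv2.imwrite('pics/w1.png',a)
np.save('w1.npy',[o['tool_pos'],*np.array(o['tcp_rot'])])
E
```

```text
0.1 [ 0.1821 -0.5972  0.2303] rotvec [0.0014 1.275  0.0016] F [-0.2  0.4 -0.2] w 85.3 q [-79.  16.  -2.  73.  -0.  84.]
```

View pics/w1.png

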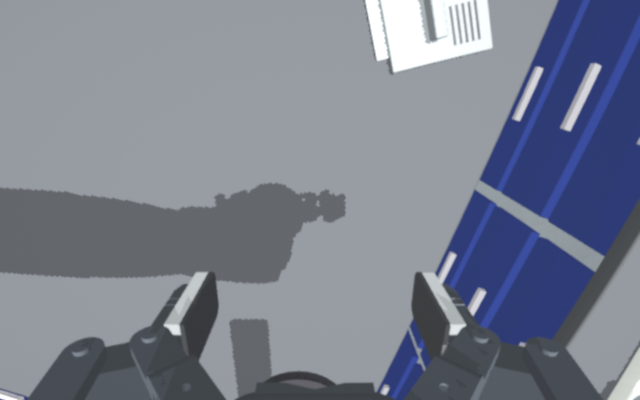

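The move was refused, so this wrist picture is from the start pose: look-alike C is at the top and the fingers at the bottom. Retrying with all keys filled in.

Emit:
carry_out(
  targets=[
    {"wx": 0, "wy": -0.098, "wz": 0, "tx": -11, "ty": 5, "tz": 33, "fingers": 85},
    {"wx": 0, "wy": -0.098, "wz": 0, "tx": -7, "ty": 5, "tz": 34, "fingers": 85},
    {"wx": 0, "wy": -0.098, "wz": 0, "tx": -4, "ty": 5, "tz": 35, "fingers": 85},
    {"wx": 0, "wy": -0.098, "wz": 0, "tx": 0, "ty": 5, "tz": 35, "fingers": 85},
    {"wx": 0, "wy": -0.098, "wz": 0, "tx": 3, "ty": 5, "tz": 35, "fingers": 85},
    {"wx": 0, "wy": -0.098, "wz": 0, "tx": 6, "ty": 5, "tz": 34, "fingers": 85},
    {"wx": 0, "wy": -0.098, "wz": 0, "tx": 10, "ty": 5, "tz": 34, "fingers": 85},
    {"wx": 0, "wy": -0.098, "wz": 0, "tx": 13, "ty": 5, "tz": 32, "fingers": 85},
    {"wx": 0, "wy": -0.098, "wz": 0, "tx": 16, "ty": 5, "tz": 31, "fingers": 85},
    {"wx": 0, "wy": -0.098, "wz": 0, "tx": 19, "ty": 5, "tz": 29, "fingers": 85},
    {"wx": 0, "wy": -0.098, "wz": 0, "tx": 22, "ty": 5, "tz": 27, "fingers": 85},
    {"wx": 0, "wy": -0.098, "wz": 0, "tx": 24, "ty": 5, "tz": 25, "fingers": 85},
  ],
)

```text
time_s: 1.15
tool_pos: [0.5295, -0.348, 0.1637]
tcp_rot: [[0.998, -0.005, 0.057], [-0.057, 0.001, 0.998], [-0.005, -1.0, 0.0]]
wrist_force: [-0.1, -1.3, 0.2]
width: 0.0852
```

```bash
python3 - <<'E'
from h import *
o=show();a=bot.capture('wrist');M=model('wrist',o)
c=proj(M,[[.527,-.358,.034],[.532,-.358,.012]]);print('expected grip/centre',c)
cv2.imwrite('pics/w2.png',a)
E
```

```text
1.15 [ 0.5295 -0.348   0.1637] rotvec [0.0006 0.0567 0.0046] F [-0.1 -1.3  0.2] w 85.2 q [-39.  19.  -5.  66.  -0.  54.]
expected grip/centre [[312.1416106  205.49382332]
 [318.00957668 196.93937129]]
```

View pics/w2.png

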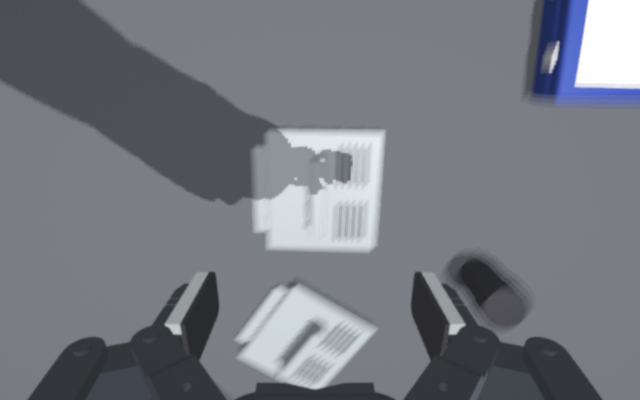

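The wrist view is slightly blurred by motion. It shows cover A at about x 255-386, y 128-251, with its lip on the left and the case at (493,292). Measuring the plate corners from a settled frame.

```bash
python3 - <<'E'
from h import *
bot.capture('wrist');o=show();a=bot.capture('wrist');M=model('wrist',o);cv2.imwrite('pics/w3.png',a)
g=cv2.cvtColor(a,cv2.COLOR_BGR2GRAY).astype(float)
def edge(p,q,n=25,h=14):  # strongest edge along normals, p->q ; fit line
    p,q=np.array(p,float),np.array(q,float);d=(q-p)/np.linalg.norm(q-p);nn=np.array([-d[1],d[0]]);pts=[]
    gb=cv2.GaussianBlur(g,(0,0),1)
    for s in np.linspace(.1,.9,n):
        c=p+(q-p)*s;t=np.arange(-h,h+.1,.5);X=(c+t[:,None]*nn).astype(np.float32)
        v=cv2.remap(gb,X[None,:,0],X[None,:,1],cv2.INTER_LINEAR)[0];i=np.argmax(abs(np.gradient(v)));pts.append(X[i])
    l=cv2.fitLine(np.array(pts),cv2.DIST_HUBER,0,.01,.01).ravel();return l
def inter(a,b):
    A=np.array([[a[0],-b[0]],[a[1],-b[1]]]);s=np.linalg.solve(A,[b[2]-a[2],b[3]-a[3]]);return [a[2]+s[0]*a[0],a[3]+s[0]*a[1]]
R=edge((386,129),(377,251));B=edge((377,251),(267,250));T=edge((300,129),(386,129))
L=edge((267,200),(267,250),h=6)
c=[inter(R,T),inter(R,B),inter(L,B),inter(L,T)];P=plane(M,c,.012)
print(np.round(c,1).tolist(),np.round(P,4).tolist(),[np.linalg.norm(P[i]-P[(i+1)%4]).round(4) for i in range(4)])
x=(P[0]+P[1]-P[2]-P[3]);print('centre',P.mean(0),'yawx',np.degrees(np.arctan2(x[1],x[0])),'yaw from right edge',np.degrees(np.arctan2(-(P[0]-P[1])[0],(P[0]-P[1])[1])))
E
```

```text
1.25 [ 0.5312 -0.3454  0.1627] rotvec [0.003  0.0543 0.0046] F [-0.2  0.  -0.6] w 85.0 q [-39.  19.  -5.  66.  -0.  54.]
[[377.8999938964844, 141.0], [367.20001220703125, 257.1000061035156], [262.3999938964844, 254.0], [262.8999938964844, 136.39999389648438]] [[0.5867, -0.3079, 0.012], [0.5772, -0.4169, 0.012], [0.4785, -0.4084, 0.012], [0.4902, -0.2989, 0.012]] [np.float64(0.1094), np.float64(0.0991), np.float64(0.1102), np.float64(0.0969)]
centre [ 0.53315374 -0.35800726  0.012     ] yawx -5.109465832923334 yaw from right edge -4.987468743536742
```

Cover: centre (0.533,-0.358), yaw -5.0°, and the sides measure 109 x 98 mm as they should. Descending.

```bash
python3 -c "
from h import *
plan([.528,-.3576,.015],toolR(-5.0),10)"
```

```text
angle/row 0.17050452308256656
{"wx": -0.0, "wy": 0.003, "wz": -0.001, "tx": -0.0, "ty": 14.8, "tz": -1.1}
{"wx": -0.0, "wy": 0.003, "wz": -0.001, "tx": -0.0, "ty": 14.8, "tz": -1.1}
{"wx": -0.0, "wy": 0.003, "wz": -0.001, "tx": -0.0, "ty": 14.8, "tz": -1.1}
{"wx": -0.0, "wy": 0.003, "wz": -0.001, "tx": -0.0, "ty": 14.8, "tz": -1.1}
{"wx": -0.0, "wy": 0.003, "wz": -0.001, "tx": -0.0, "ty": 14.8, "tz": -1.1}
{"wx": -0.0, "wy": 0.003, "wz": -0.001, "tx": -0.0, "ty": 14.8, "tz": -1.1}
{"wx": -0.0, "wy": 0.003, "wz": -0.001, "tx": -0.0, "ty": 14.8, "tz": -1.1}
{"wx": -0.0, "wy": 0.003, "wz": -0.001, "tx": -0.0, "ty": 14.8, "tz": -1.1}
{"wx": -0.0, "wy": 0.003, "wz": -0.001, "tx": -0.1, "ty": 14.8, "tz": -1.1}
{"wx": -0.0, "wy": 0.003, "wz": -0.001, "tx": -0.1, "ty": 14.8, "tz": -1.1}
```

Emit:
carry_out(
  targets=[
    {"wx": 0, "wy": 0.003, "wz": -0.001, "tx": 0, "ty": 17, "tz": -1.2, "fingers": 35},
    {"wx": 0, "wy": 0.003, "wz": -0.001, "tx": 0, "ty": 17, "tz": -1.2, "fingers": 35},
    {"wx": 0, "wy": 0.003, "wz": -0.001, "tx": 0, "ty": 17, "tz": -1.2, "fingers": 35},
    {"wx": 0, "wy": 0.003, "wz": -0.001, "tx": 0, "ty": 17, "tz": -1.2, "fingers": 35},
    {"wx": 0, "wy": 0.003, "wz": -0.001, "tx": 0, "ty": 17, "tz": -1.2, "fingers": 35},
    {"wx": 0, "wy": 0.003, "wz": -0.001, "tx": 0, "ty": 17, "tz": -1.2, "fingers": 35},
    {"wx": 0, "wy": 0.003, "wz": -0.001, "tx": 0, "ty": 15, "tz": -1.2, "fingers": 35},
    {"wx": 0, "wy": 0.003, "wz": -0.001, "tx": 0, "ty": 12, "tz": -1.2, "fingers": 35},
    {"wx": 0, "wy": 0, "wz": 0, "tx": 0, "ty": 0, "tz": 0, "fingers": 35},
    {"wx": 0, "wy": 0, "wz": 0, "tx": 0, "ty": 0, "tz": 0, "fingers": 35},
  ],
)

```text
time_s: 2.13
tool_pos: [0.5217, -0.3654, 0.031]
tcp_rot: [[0.995, 0.001, 0.102], [-0.102, -0.004, 0.995], [0.001, -1.0, -0.004]]
wrist_force: [0.2, -0.1, 0.3]
width: 0.0354
```

```bash
python3 -c "
from h import *
show();plan([.528,-.3576,.015],toolR(-5.0),1)"
```

```text
2.13 [ 0.5217 -0.3654  0.031 ] rotvec [-0.0039  0.1019 -0.0013] F [ 0.2 -0.1  0.3] w 35.4 q [-41.  26. -13.  51.  -0.  55.]
angle/row 0.86952148760623
{"wx": 0.004, "wy": -0.015, "wz": 0.001, "tx": 5.4, "ty": 16.0, "tz": 8.5}
```

Emit:
carry_out(
  targets=[
    {"wx": 0.002, "wy": -0.008, "wz": 0, "tx": 3, "ty": 4, "tz": 5, "fingers": 35},
    {"wx": 0.002, "wy": -0.008, "wz": 0, "tx": 3, "ty": 5, "tz": 4, "fingers": 35},
    {"wx": 0, "wy": 0, "wz": 0, "tx": 0, "ty": 4, "tz": 0, "fingers": 35},
    {"wx": 0, "wy": 0, "wz": 0, "tx": 0, "ty": 0, "tz": 0, "fingers": 35},
  ],
)

```text
time_s: 2.47
tool_pos: [0.5303, -0.3584, 0.02]
tcp_rot: [[0.996, 0.005, 0.086], [-0.086, -0.003, 0.996], [0.005, -1.0, -0.002]]
wrist_force: [-0.3, 0.8, -0.4]
width: 0.0353
```

```bash
python3 -c "
from h import *
show();plan([.528,-.3576,.015],toolR(-5.0),1)"
```

```text
2.47 [ 0.5303 -0.3584  0.02  ] rotvec [-0.0023  0.0859 -0.0051] F [-0.3  0.8 -0.4] w 35.3 q [-40.  27. -13.  50.   0.  55.]
angle/row 0.3310795158122079
{"wx": 0.002, "wy": 0.001, "wz": 0.005, "tx": -2.4, "ty": 5.0, "tz": 0.6}
```

Now the last few mm down, then close the fingers.

Emit:
carry_out(
  targets=[
    {"wx": 0.002, "wy": 0, "wz": 0.004, "tx": -1.5, "ty": 3, "tz": 0.5, "fingers": 35},
    {"wx": 0, "wy": 0, "wz": 0, "tx": -0.5, "ty": 2.5, "tz": 0, "fingers": 30},
    {"wx": 0, "wy": 0, "wz": 0, "tx": 0, "ty": 0, "tz": 0, "fingers": 20},
    {"wx": 0, "wy": 0, "wz": 0, "tx": 0, "ty": 0, "tz": 0, "fingers": 5},
    {"wx": 0, "wy": 0, "wz": 0, "tx": 0, "ty": 0, "tz": 0, "fingers": 5},
    {"wx": 0, "wy": 0, "wz": 0, "tx": 0, "ty": 0, "tz": 0, "fingers": 5},
    {"wx": 0, "wy": 0, "wz": 0, "tx": 0, "ty": 0, "tz": 0, "fingers": 5},
  ],
  grip_force=80,
)

```text
time_s: 3.05
tool_pos: [0.5296, -0.3578, 0.0155]
tcp_rot: [[0.996, 0.003, 0.084], [-0.084, -0.002, 0.996], [0.003, -1.0, -0.002]]
wrist_force: [-0.3, 0.2, 0.2]
width: 0.0101
```

Gripped. Lifting and moving to a viewpoint next to the light source, so the wrist camera sees the lamp opening above the held cover.

Emit:
carry_out(
  targets=[
    {"wx": 0, "wy": 0, "wz": 0, "tx": 0, "ty": -10, "tz": 0, "fingers": 5},
    {"wx": 0, "wy": 0, "wz": 0, "tx": 0, "ty": -25, "tz": 0, "fingers": 5},
    {"wx": 0, "wy": 0, "wz": 0, "tx": 0, "ty": -35, "tz": 0, "fingers": 5},
    {"wx": 0, "wy": 0, "wz": 0, "tx": 0, "ty": -35, "tz": 10, "fingers": 5},
    {"wx": 0, "wy": -0.01, "wz": 0, "tx": 4, "ty": -35, "tz": 20, "fingers": 5},
    {"wx": 0, "wy": -0.02, "wz": 0, "tx": 4, "ty": -35, "tz": 22, "fingers": 5},
    {"wx": 0, "wy": -0.02, "wz": 0, "tx": 4, "ty": -35, "tz": 22, "fingers": 5},
    {"wx": 0, "wy": -0.02, "wz": 0, "tx": 4, "ty": -35, "tz": 22, "fingers": 5},
    {"wx": 0, "wy": -0.01, "wz": 0, "tx": 4, "ty": -35, "tz": 22, "fingers": 5},
    {"wx": 0, "wy": 0, "wz": 0, "tx": 4, "ty": -30, "tz": 22, "fingers": 5},
    {"wx": 0, "wy": 0, "wz": 0, "tx": 4, "ty": -20, "tz": 22, "fingers": 5},
    {"wx": 0, "wy": 0, "wz": 0, "tx": 4, "ty": 0, "tz": 22, "fingers": 5},
  ],
)

```text
time_s: 4.05
tool_pos: [0.5638, -0.1721, 0.3592]
tcp_rot: [[1.0, -0.001, 0.01], [-0.01, 0.005, 1.0], [-0.001, -1.0, 0.005]]
wrist_force: [0.6, 0.1, -1.6]
width: 0.0104
```

Emit:
carry_out(
  targets=[
    {"wx": 0, "wy": 0, "wz": 0, "tx": 4, "ty": 0, "tz": 20, "fingers": 5},
    {"wx": 0, "wy": 0, "wz": 0, "tx": 4, "ty": 0, "tz": 20, "fingers": 5},
    {"wx": 0, "wy": 0, "wz": 0, "tx": 0, "ty": 0, "tz": 15, "fingers": 5},
    {"wx": 0, "wy": 0, "wz": 0, "tx": 0, "ty": 0, "tz": 0, "fingers": 5},
    {"wx": 0, "wy": 0, "wz": 0, "tx": 0, "ty": 0, "tz": 0, "fingers": 5},
    {"wx": 0, "wy": 0, "wz": 0, "tx": 0, "ty": 0, "tz": 0, "fingers": 5},
  ],
)

```text
time_s: 4.55
tool_pos: [0.5726, -0.1098, 0.368]
tcp_rot: [[1.0, 0.009, 0.004], [-0.004, 0.003, 1.0], [0.009, -1.0, 0.003]]
wrist_force: [0.1, -0.7, -0.9]
width: 0.0102
```

```bash
python3 - <<'E'
from h import *
o=show();a=bot.capture('wrist');cv2.imwrite('pics/w4.png',a);np.savez('w4.npz',tool_pos=o['tool_pos'],tcp_rot=o['tcp_rot'])
M=model('wrist',o);print(proj(M,[[.46,-.1,.05],[.66,.04,.093],[.567,-.034,.07]]))
E
```

```text
4.55 [ 0.5726 -0.1098  0.368 ] rotvec [ 0.0035  0.0039 -0.0087] F [ 0.1 -0.7 -0.9] w 10.2 q [-17.   9.   6.  87.   0.  73.]
[[227.24323283 145.19740868]
 [390.58287155  24.27880975]
 [306.94495098  93.22840962]]
```

View pics/w4.png

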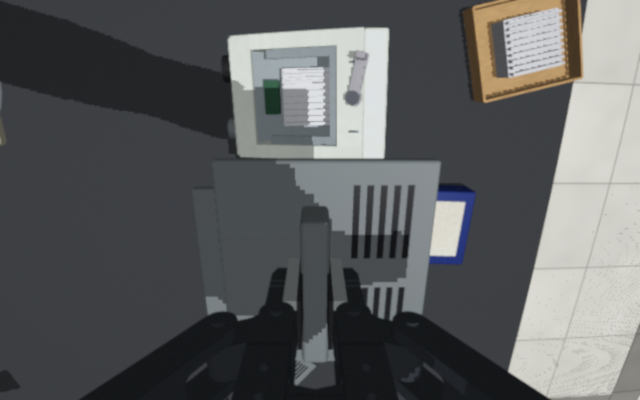

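Clear view of the light source. The opening corners are near (252,48), (336,43), (337,145) and (257,144). The catch pivot is at (353,98), with its tab at (361,55). Fitting the edges next.

```bash
cat >> h.py <<'E'
def edge(g,p,q,n=30,h=6,lo=.12,hi=.88):
    p,q=np.array(p,float),np.array(q,float);d=(q-p)/np.linalg.norm(q-p);nn=np.array([-d[1],d[0]]);pts=[]
    for s in np.linspace(lo,hi,n):
        t=np.arange(-h,h+.1,.25);X=(p+(q-p)*s+t[:,None]*nn).astype(np.float32)
        v=cv2.remap(g,X[None,:,0],X[None,:,1],cv2.INTER_LINEAR)[0];pts.append(X[np.argmax(abs(np.gradient(v)))])
    return cv2.fitLine(np.array(pts),cv2.DIST_HUBER,0,.01,.01).ravel()
def inter(a,b):
    s=np.linalg.solve(np.array([[a[0],-b[0]],[a[1],-b[1]]]),[b[2]-a[2],b[3]-a[3]]);return [a[2]+s[0]*a[0],a[3]+s[0]*a[1]]
E
python3 - <<'E'
from h import *
o=dict(np.load('w4.npz'));M=model('wrist',o);a=cv2.imread('pics/w4.png')
g=cv2.GaussianBlur(cv2.cvtColor(a,cv2.COLOR_BGR2GRAY),(0,0),.8).astype(np.float32)
def quad(cs,h): 
    e=[edge(g,cs[i],cs[(i+1)%4],h=h) for i in range(4)];return [inter(e[i-1],e[i]) for i in range(4)]
q=quad([(252,48),(336,43),(337,145),(257,144)],5);print('open px',np.round(q,1).tolist())
P=np.array([plane(M,[q[i]],[.057,.0847,.0847,.057][i])[0] for i in range(4)])
print(np.round(P,4).tolist(),[np.linalg.norm((P[i]-P[(i+1)%4])[:2]).round(4) for i in range(4)])
def yaw(v):return np.degrees(np.arctan2(v[1],v[0]))
print('yaws',yaw(P[1]-P[0]),yaw(P[2]-P[3]),yaw(P[0]-P[3])-90,yaw(P[1]-P[2])-90)
# opening centre in LS frame
c15,s15=np.cos(np.radians(15)),np.sin(np.radians(15))
X=lambda x,y,z:np.array([-.062+x*c15-z*s15,y,.052+x*s15+z*c15])
L=np.array([X(-.003,.058,.006),X(.104,.058,.006),X(.104,-.058,.006),X(-.003,-.058,.006)])
th=np.radians(np.mean([yaw(P[0]-P[3])-90,yaw(P[1]-P[2])-90,yaw(P[1]-P[0]),yaw(P[2]-P[3])]))
Rz=np.array([[np.cos(th),-np.sin(th)],[np.sin(th),np.cos(th)]])
print('LS origin',(P[:,:2]-L[:,:2]@Rz.T).mean(0),'each',np.round(P[:,:2]-L[:,:2]@Rz.T,4).tolist(),'yaw',np.degrees(th))
# outer: left side top edge, front
b=quad([(229,37),(389,28),(385,158),(238,158)],5);print('outer px',np.round(b,1).tolist())
PB=np.array([plane(M,[b[i]],[.05,.093,.093,.05][i])[0] for i in range(4)]);print(np.round(PB,4).tolist(),PB.mean(0))
t=plane(M,[(353,98),(361,55)],.105);print('catch pivot,tab',np.round(t,3).tolist())
# microscope from top0
M2=model('top');a=cv2.imread('pics/top0.png');g=cv2.GaussianBlur(cv2.cvtColor(a,cv2.COLOR_BGR2GRAY),(0,0),.7).astype(np.float32)
r=edge(g,(199,147),(201,221));tp=edge(g,(185,147),(199,146.5));bt=edge(g,(150,223),(200,221))
p=plane(M2,[inter(r,tp),inter(r,bt)],.028);print('scope side',np.round(p,4).tolist(),yaw(p[0]-p[1]))
E
```

```text
open px [[249.60000610351562, 49.20000076293945], [336.70001220703125, 44.70000076293945], [336.6000061035156, 145.89999389648438], [256.29998779296875, 144.10000610351562]]
[[0.4978, 0.0179, 0.057], [0.6014, 0.0195, 0.0847], [0.603, -0.0961, 0.0847], [0.4999, -0.0978, 0.057]] [np.float64(0.1036), np.float64(0.1156), np.float64(0.1031), np.float64(0.1157)]
yaws 0.8688088157258101 0.9218155077079864 1.0332678968941877 0.7995719857386803
LS origin [ 0.56532327 -0.03891226] each [[0.5652, -0.039], [0.5654, -0.0391], [0.5652, -0.0387], [0.5655, -0.0388]] yaw 0.9058660515166662
outer px [[226.60000610351562, 35.0], [389.20001220703125, 24.600000381469727], [384.20001220703125, 159.10000610351562], [237.10000610351562, 157.3000030517578]]
[[0.4695, 0.0352, 0.05], [0.6585, 0.0396, 0.093], [0.6611, -0.1111, 0.093], [0.4719, -0.1164, 0.05]] [ 0.56524132 -0.03816343  0.0715    ]
catch pivot,tab [[0.619, -0.039, 0.105], [0.627, 0.007, 0.105]]
scope side [[0.7265, 0.2277, 0.028], [0.4871, 0.213, 0.028]] 3.516354927891933
```

Both fits agree: the light source is at (0.5653,-0.0389), yaw 0.9°. The microscope face runs from (0.487,0.213) to (0.7265,0.2277), yaw 3.5°. Checking the held cover's position in the gripper and planning the insertion poses.

```bash
cat >> h.py <<'E'
LS=dict(p=[.5653,-.0389,0],yaw=.9)
def TB(ls=None):
    ls=ls or LS;Rw=Ro.from_euler('Z',ls['yaw'],degrees=True).as_matrix();Rb=Rw@Ro.from_euler('Y',-15,degrees=True).as_matrix()
    return Rb,np.array(ls['p'])+Rw@np.array([-.062,0,.052])
def tcp_for(lx,ly,lz,th,tcp_c=(-.005,0,.0155)):
    "TCP pose that puts cover_lip at (lx,ly,lz) mm in lamp_bay with top raised th deg"
    Rb,pb=TB();Rc=Rb@Ro.from_euler('Y',-th,degrees=True).as_matrix()
    lip=pb+Rb@np.array([lx,ly,lz])/1000
    return lip+Rc@(np.array(tcp_c)-np.array([-.062,0,.005])),Rc@np.array([[1,0,0],[0,0,1],[0,-1,0]],float)
def lipnow(o,tcp_c=(-.005,0,.0155)):
    Rb,pb=TB();Rc=np.array(o['tcp_rot'])@np.array([[1,0,0],[0,0,1],[0,-1,0]],float).T
    f=lambda c:(Rb.T@(np.array(o['tool_pos'])+Rc@(np.array(c)-np.array(tcp_c))-pb)*1000).round(1)
    print('lip',f([-.062,0,.005]),'top',f([.05,0,.006]),'tilt',np.degrees(Ro.from_matrix(Rb.T@Rc).as_rotvec()).round(1))
E
python3 - <<'E'
from h import *
o=dict(np.load('w4.npz'));M=model('wrist',o);a=cv2.imread('pics/w4.png')
g=cv2.GaussianBlur(cv2.cvtColor(a,cv2.COLOR_BGR2GRAY),(0,0),.8).astype(np.float32)
t=edge(g,(215,160),(440,160));l=edge(g,(215,165),(222,300));r=edge(g,(439,165),(426,300))
q=[inter(t,l),inter(t,r)];R=o['tcp_rot'];c,d=ray(M,q)
d=d@R;c=(c-o['tool_pos'])@R;s=(.0035-c[1])/d[:,1];print(np.round(q,1),'in tool mm (expect -45/55, z 55)',np.round((c+d*s[:,None])*1000,1).tolist())
o=show()
p,R=tcp_for(3,0,60,18);print(p);plan(p,R,12)
p,R=tcp_for(1,0,-4.5,18);print(p)
E
```

```text
[[211.5 156.2]
 [441.3 159.7]] in tool mm (expect -45/55, z 55) [[-43.3, 3.5, 56.9], [55.0, 3.5, 55.5]]
4.6 [ 0.5726 -0.1102  0.368 ] rotvec [ 0.0034  0.0044 -0.0086] F [-0.2  0.2 -2.1] w 10.0 q [-17.   9.   6.  87.   0.  73.]
[ 0.53275816 -0.03941121  0.15058247]
angle/row 2.7104205446672327
{"wx": 0.0, "wy": -0.002, "wz": -0.047, "tx": -3.5, "ty": 18.1, "tz": 5.8}
{"wx": 0.0, "wy": -0.002, "wz": -0.047, "tx": -4.3, "ty": 17.9, "tz": 5.8}
{"wx": 0.0, "wy": -0.002, "wz": -0.047, "tx": -5.2, "ty": 17.7, "tz": 5.8}
{"wx": 0.0, "wy": -0.002, "wz": -0.047, "tx": -6.0, "ty": 17.4, "tz": 5.8}
{"wx": 0.0, "wy": -0.002, "wz": -0.047, "tx": -6.8, "ty": 17.1, "tz": 5.8}
{"wx": 0.0, "wy": -0.002, "wz": -0.047, "tx": -7.6, "ty": 16.8, "tz": 5.8}
{"wx": 0.0, "wy": -0.002, "wz": -0.047, "tx": -8.4, "ty": 16.4, "tz": 5.9}
{"wx": 0.0, "wy": -0.002, "wz": -0.047, "tx": -9.1, "ty": 16.0, "tz": 5.9}
{"wx": 0.0, "wy": -0.002, "wz": -0.047, "tx": -9.9, "ty": 15.6, "tz": 5.9}
{"wx": 0.0, "wy": -0.002, "wz": -0.047, "tx": -10.6, "ty": 15.1, "tz": 5.9}
{"wx": 0.0, "wy": -0.002, "wz": -0.047, "tx": -11.3, "ty": 14.6, "tz": 5.9}
{"wx": 0.0, "wy": -0.002, "wz": -0.047, "tx": -11.9, "ty": 14.0, "tz": 5.9}
[ 0.54751832 -0.03917934  0.08776262]
```

Held cover is as expected within about 1.5 mm. Moving above the opening with the tilt on.

Emit:
carry_out(
  targets=[
    {"wx": 0, "wy": -0.002, "wz": -0.047, "tx": -3, "ty": 18, "tz": 6, "fingers": 5},
    {"wx": 0, "wy": -0.002, "wz": -0.047, "tx": -4, "ty": 18, "tz": 6, "fingers": 5},
    {"wx": 0, "wy": -0.002, "wz": -0.047, "tx": -5, "ty": 18, "tz": 6, "fingers": 5},
    {"wx": 0, "wy": -0.002, "wz": -0.047, "tx": -6, "ty": 17, "tz": 6, "fingers": 5},
    {"wx": 0, "wy": -0.002, "wz": -0.047, "tx": -7, "ty": 17, "tz": 6, "fingers": 5},
    {"wx": 0, "wy": -0.002, "wz": -0.047, "tx": -8, "ty": 17, "tz": 6, "fingers": 5},
    {"wx": 0, "wy": -0.002, "wz": -0.047, "tx": -8, "ty": 16, "tz": 6, "fingers": 5},
    {"wx": 0, "wy": -0.002, "wz": -0.047, "tx": -9, "ty": 16, "tz": 6, "fingers": 5},
    {"wx": 0, "wy": -0.002, "wz": -0.047, "tx": -10, "ty": 16, "tz": 6, "fingers": 5},
    {"wx": 0, "wy": -0.002, "wz": -0.047, "tx": -10, "ty": 15, "tz": 6, "fingers": 5},
    {"wx": 0, "wy": -0.002, "wz": -0.047, "tx": -11, "ty": 14, "tz": 6, "fingers": 5},
    {"wx": 0, "wy": 0, "wz": 0, "tx": 0, "ty": 0, "tz": 0, "fingers": 5},
  ],
)

```text
time_s: 5.6
tool_pos: [0.5308, -0.0536, 0.1544]
tcp_rot: [[0.859, 0.511, 0.003], [0.0, -0.006, 1.0], [0.511, -0.859, -0.005]]
wrist_force: [-3.4, 0.5, -4.9]
width: 0.0097
```

```bash
python3 - <<'E'
from h import *
o=show();lipnow(o)
p,R=tcp_for(1,0,15,18);plan(p,R,5)
E
```

```text
5.6 [ 0.5308 -0.0536  0.1544] rotvec [-0.0061  0.0014 -0.5366] F [-3.4  0.5 -4.9] w 9.7 q [-17.  -8. -44.  24.   8.  75.]
lip [  0.8 -13.5  66.3] top [108.3 -15.   97.6] tilt [ -0.7 -15.7  -0.9]
angle/row 0.5031506861330066
{"wx": 0.003, "wy": -0.003, "wz": -0.008, "tx": -2.9, "ty": 9.4, "tz": 2.9}
{"wx": 0.003, "wy": -0.003, "wz": -0.008, "tx": -2.9, "ty": 9.4, "tz": 2.9}
{"wx": 0.003, "wy": -0.003, "wz": -0.008, "tx": -3.0, "ty": 9.4, "tz": 2.9}
{"wx": 0.003, "wy": -0.003, "wz": -0.008, "tx": -3.1, "ty": 9.3, "tz": 2.9}
{"wx": 0.003, "wy": -0.003, "wz": -0.008, "tx": -3.1, "ty": 9.3, "tz": 2.8}
```

Emit:
carry_out(
  targets=[
    {"wx": 0.003, "wy": -0.004, "wz": -0.01, "tx": -3, "ty": 9, "tz": 4, "fingers": 5},
    {"wx": 0.003, "wy": -0.004, "wz": -0.01, "tx": -3, "ty": 9, "tz": 4, "fingers": 5},
    {"wx": 0.003, "wy": -0.004, "wz": -0.01, "tx": -3, "ty": 9, "tz": 4, "fingers": 5},
    {"wx": 0.003, "wy": -0.004, "wz": -0.01, "tx": -3, "ty": 9, "tz": 3, "fingers": 5},
    {"wx": 0, "wy": 0, "wz": -0.005, "tx": 0, "ty": 0, "tz": 1, "fingers": 5},
    {"wx": 0, "wy": 0, "wz": 0, "tx": 0, "ty": 0, "tz": 0, "fingers": 5},
    {"wx": 0, "wy": 0, "wz": 0, "tx": 0, "ty": 0, "tz": 0, "fingers": 5},
  ],
)

```text
time_s: 6.18
tool_pos: [0.5428, -0.0448, 0.1209]
tcp_rot: [[0.837, 0.547, -0.007], [0.01, -0.002, 1.0], [0.547, -0.837, -0.008]]
wrist_force: [0.1, 0.2, -1.1]
width: 0.0097
```

```bash
python3 - <<'E'
from h import *
o=show();lipnow(o)
p,R=tcp_for(1,0,12,18);plan(p,R,1)
p,R=tcp_for(1,0,-4.5,18);plan(p,R,1)
cv2.imwrite('pics/s1.png',bot.capture('side'))
E
```

```text
6.18 [ 0.5428 -0.0448  0.1209] rotvec [-0.0054 -0.0094 -0.5788] F [ 0.1  0.2 -1.1] w 9.7 q [-16.  -4. -47.  15.   9.  76.]
lip [ 5.  -5.5 28.6] top [111.2  -5.8  64.4] tilt [ -0.6 -18.2  -0.3]
angle/row 0.6722116140886532
{"wx": 0.011, "wy": -0.003, "wz": 0.003, "tx": -9.0, "ty": 14.6, "tz": 5.7}
angle/row 0.6722116140886532
{"wx": 0.011, "wy": -0.003, "wz": 0.003, "tx": -14.1, "ty": 30.3, "tz": 5.9}
```

Emit:
carry_out(
  targets=[
    {"wx": 0.006, "wy": 0, "wz": 0.001, "tx": -5, "ty": 8, "tz": 4, "fingers": 5},
    {"wx": 0.006, "wy": 0, "wz": 0.001, "tx": -5, "ty": 8, "tz": 3, "fingers": 5},
    {"wx": 0, "wy": 0, "wz": 0, "tx": 0, "ty": 0, "tz": 2, "fingers": 5},
    {"wx": 0, "wy": 0, "wz": 0, "tx": 0, "ty": 0, "tz": 0, "fingers": 5},
  ],
)

```text
time_s: 6.57
tool_pos: [0.5478, -0.0375, 0.106]
tcp_rot: [[0.834, 0.552, -0.013], [0.01, 0.007, 1.0], [0.552, -0.834, 0.0]]
wrist_force: [-0.1, -0.0, -1.6]
width: 0.0101
```

```bash
python3 - <<'E'
from h import *
o=show();lipnow(o)
p,R=tcp_for(1,0,-4.5,18);plan(p,R,1)
o=bot.observe();a=bot.capture('side');M=model('side');Rb,pb=TB();c=proj(M,[pb])[0].astype(int);x0,y0=max(c[0]-90,0),max(c[1]-80,0)
cv2.imwrite('pics/s2.png',cv2.resize(a[y0:y0+140,x0:x0+180],None,fx=4,fy=4,interpolation=cv2.INTER_CUBIC))
E
```

```text
6.57 [ 0.5478 -0.0375  0.106 ] rotvec [ 0.0041 -0.0122 -0.5848] F [-0.1 -0.  -1.6] w 10.1 q [-15.  -2. -48.  12.   9.  76.]
lip [ 6.3  1.8 12.6] top [112.2   1.5  49.1] tilt [ -0.1 -18.5  -0.2]
angle/row 0.5362892748918621
{"wx": 0.001, "wy": -0.003, "wz": 0.009, "tx": -10.4, "ty": 15.0, "tz": -1.7}
```

View pics/s2.png

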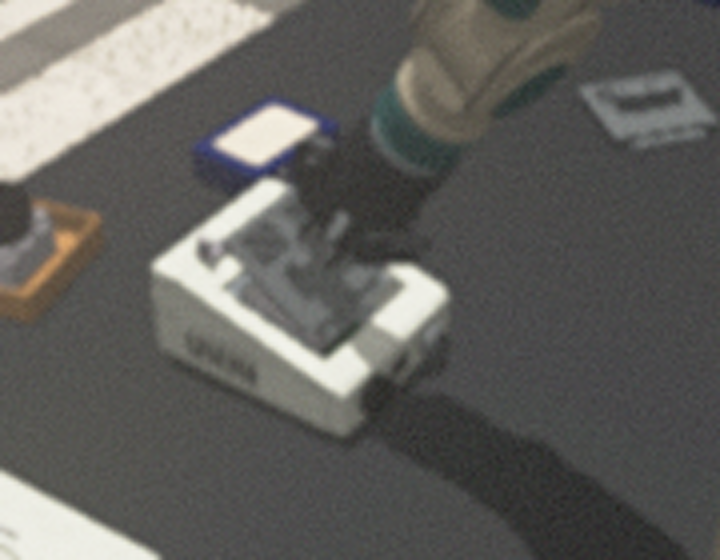

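The side crop shows the cover tilted over the opening, its lip near the low edge and the catch clear at the back. Lowering the lip inside the ledge edge.

Emit:
carry_out(
  targets=[
    {"wx": 0, "wy": 0, "wz": 0.004, "tx": -5, "ty": 7, "tz": -1, "fingers": 5},
    {"wx": 0, "wy": 0, "wz": 0.004, "tx": -4, "ty": 6, "tz": -1, "fingers": 5},
    {"wx": 0, "wy": 0, "wz": 0, "tx": -2, "ty": 3, "tz": 0, "fingers": 5},
    {"wx": 0, "wy": 0, "wz": 0, "tx": 0, "ty": 0, "tz": 0, "fingers": 5},
  ],
)

```text
time_s: 6.95
tool_pos: [0.5495, -0.0401, 0.0874]
tcp_rot: [[0.836, 0.549, -0.013], [0.011, 0.006, 1.0], [0.549, -0.836, -0.001]]
wrist_force: [-3.9, 0.0, 6.1]
width: 0.0097
```

```bash
python3 - <<'E'
from h import *
o=show();lipnow(o)
p,R=tcp_for(1,0,-4.5,18);plan(p,R,1)
p,R=tcp_for(-9,0,-4.5,18);plan(p,R,1)
E
```

```text
6.95 [ 0.5495 -0.0401  0.0874] rotvec [ 0.0029 -0.013  -0.5807] F [-3.9  0.   6.1] w 9.7 q [-16.  -0. -49.   9.   9.  76.]
lip [ 2.9 -0.9 -5.6] top [109.   -1.1  30.5] tilt [ -0.1 -18.3  -0.1]
angle/row 0.31439100979019363
{"wx": 0.002, "wy": -0.002, "wz": 0.005, "tx": -1.4, "ty": -1.3, "tz": 1.0}
angle/row 0.31439100979019363
{"wx": 0.002, "wy": -0.002, "wz": 0.005, "tx": -10.9, "ty": -4.5, "tz": 0.9}
```

Light contact of about 7 N on the rails, as predicted. Sliding the lip under the ledge.

Emit:
carry_out(
  targets=[
    {"wx": 0, "wy": 0, "wz": 0.002, "tx": -3, "ty": -2, "tz": 0.5, "fingers": 5},
    {"wx": 0, "wy": 0, "wz": 0.002, "tx": -4, "ty": -1.5, "tz": 0.5, "fingers": 5},
    {"wx": 0, "wy": 0, "wz": 0, "tx": -4, "ty": -1.5, "tz": 0, "fingers": 5},
    {"wx": 0, "wy": 0, "wz": 0, "tx": -3, "ty": -1, "tz": 0, "fingers": 5},
    {"wx": 0, "wy": 0, "wz": 0, "tx": 0, "ty": 0, "tz": 0, "fingers": 5},
  ],
)

```text
time_s: 7.37
tool_pos: [0.5336, -0.0394, 0.0843]
tcp_rot: [[0.838, 0.546, -0.013], [0.012, 0.006, 1.0], [0.546, -0.838, -0.001]]
wrist_force: [3.3, -0.3, -1.7]
width: 0.0105
```

```bash
python3 - <<'E'
from h import *
o=show();lipnow(o)
p,R=tcp_for(-10,0,-4.5,18);plan(p,R,1)
E
```

```text
7.37 [ 0.5336 -0.0394  0.0843] rotvec [ 0.0029 -0.0132 -0.5771] F [ 3.3 -0.3 -1.7] w 10.5 q [-16.  -1. -51.   9.   9.  76.]
lip [-13.3   0.1  -4.3] top [92.9 -0.1 31.4] tilt [ -0.1 -18.1  -0.1]
angle/row 0.16288610662509698
{"wx": 0.002, "wy": -0.001, "wz": 0.001, "tx": 3.1, "ty": 1.3, "tz": 0.0}
```

The lip is under the ledge (x≈-13, z≈-4, top raised), with a light 3 N touch. Easing off 2 mm and swinging down.

```bash
python3 - <<'E'
from h import *
p,R=tcp_for(-11,0,-2.5,6);plan(p,R,8)
E
```

```text
angle/row 1.5085485257877154
{"wx": 0.0, "wy": -0.0, "wz": 0.026, "tx": 0.5, "ty": 1.4, "tz": 0.0}
{"wx": 0.0, "wy": -0.0, "wz": 0.026, "tx": 0.5, "ty": 1.4, "tz": 0.0}
{"wx": 0.0, "wy": -0.0, "wz": 0.026, "tx": 0.5, "ty": 1.4, "tz": 0.0}
{"wx": 0.0, "wy": -0.0, "wz": 0.026, "tx": 0.6, "ty": 1.4, "tz": 0.0}
{"wx": 0.0, "wy": -0.0, "wz": 0.026, "tx": 0.6, "ty": 1.3, "tz": 0.0}
{"wx": 0.0, "wy": -0.0, "wz": 0.026, "tx": 0.6, "ty": 1.3, "tz": 0.0}
{"wx": 0.0, "wy": -0.0, "wz": 0.026, "tx": 0.7, "ty": 1.3, "tz": 0.0}
{"wx": 0.0, "wy": -0.0, "wz": 0.026, "tx": 0.7, "ty": 1.3, "tz": -0.0}
```

Emit:
carry_out(
  targets=[
    {"wx": 0, "wy": 0, "wz": 0.02, "tx": 1.5, "ty": 1.6, "tz": 0, "fingers": 5},
    {"wx": 0, "wy": 0, "wz": 0.026, "tx": 0.6, "ty": 1.4, "tz": 0, "fingers": 5},
    {"wx": 0, "wy": 0, "wz": 0.026, "tx": 0.6, "ty": 1.4, "tz": 0, "fingers": 5},
    {"wx": 0, "wy": 0, "wz": 0.026, "tx": 0.6, "ty": 1.4, "tz": 0, "fingers": 5},
    {"wx": 0, "wy": 0, "wz": 0.026, "tx": 0.6, "ty": 1.4, "tz": 0, "fingers": 5},
    {"wx": 0, "wy": 0, "wz": 0.026, "tx": 0.6, "ty": 1.4, "tz": 0, "fingers": 5},
    {"wx": 0, "wy": 0, "wz": 0, "tx": 0, "ty": 0, "tz": 0, "fingers": 5},
  ],
)

```text
time_s: 7.95
tool_pos: [0.5395, -0.0396, 0.0784]
tcp_rot: [[0.913, 0.408, -0.012], [0.011, 0.003, 1.0], [0.408, -0.913, -0.002]]
wrist_force: [0.6, -0.3, -1.6]
width: 0.0103
```

```bash
python3 - <<'E'
from h import *
o=show();lipnow(o)
p,R=tcp_for(-11,0,-1.5,1);plan(p,R,1)
E
```

```text
7.95 [ 0.5395 -0.0396  0.0784] rotvec [ 0.0006 -0.0119 -0.4197] F [ 0.6 -0.3 -1.6] w 10.3 q [-14.   2. -43.  21.   6.  76.]
lip [-12.8  -0.2  -3.2] top [97.6 -0.5 15.4] tilt [-0.2 -9.  -0.2]
angle/row 8.053031657191122
{"wx": 0.003, "wy": -0.003, "wz": 0.14, "tx": 2.9, "ty": 6.7, "tz": 0.4}
```

No contact now, so continuing the swing to about 0°.

Emit:
carry_out(
  targets=[
    {"wx": 0, "wy": 0, "wz": 0.026, "tx": 0.8, "ty": 1.2, "tz": 0, "fingers": 5},
    {"wx": 0, "wy": 0, "wz": 0.026, "tx": 0.8, "ty": 1.2, "tz": 0, "fingers": 5},
    {"wx": 0, "wy": 0, "wz": 0.026, "tx": 0.6, "ty": 1.2, "tz": 0, "fingers": 5},
    {"wx": 0, "wy": 0, "wz": 0.026, "tx": 0.6, "ty": 1.2, "tz": 0, "fingers": 5},
    {"wx": 0, "wy": 0, "wz": 0.02, "tx": 0.4, "ty": 1.2, "tz": 0, "fingers": 5},
    {"wx": 0, "wy": 0, "wz": 0.02, "tx": 0.4, "ty": 1, "tz": 0, "fingers": 5},
    {"wx": 0, "wy": 0, "wz": 0, "tx": 0, "ty": 0, "tz": 0, "fingers": 5},
  ],
)

```text
time_s: 8.53
tool_pos: [0.5418, -0.0392, 0.0727]
tcp_rot: [[0.964, 0.266, -0.011], [0.011, 0.001, 1.0], [0.266, -0.964, -0.002]]
wrist_force: [1.0, -0.4, -1.1]
width: 0.0101
```

```bash
python3 - <<'E'
from h import *
o=show();lipnow(o)
p,R=tcp_for(-12,0,-1,0);plan(p,R,1)
E
```

```text
8.53 [ 0.5418 -0.0392  0.0727] rotvec [-1.000e-04 -1.120e-02 -2.691e-01] F [ 1.  -0.4 -1.1] w 10.1 q [-13.   7. -36.  32.   3.  77.]
lip [-14.3   0.2  -0.9] top [97.7 -0.2  1. ] tilt [-0.2 -0.4 -0.2]
angle/row 0.5061595863156348
{"wx": 0.003, "wy": -0.004, "wz": 0.007, "tx": 2.4, "ty": 0.6, "tz": -0.0}
```

Almost shut (top about 1 mm up by estimate, no contact yet). Pressing gently.

Emit:
carry_out(
  targets=[
    {"wx": 0, "wy": 0, "wz": 0.006, "tx": 1, "ty": 1, "tz": 0, "fingers": 5},
    {"wx": 0, "wy": 0, "wz": 0.006, "tx": 1, "ty": 1.5, "tz": 0, "fingers": 5},
    {"wx": 0, "wy": 0, "wz": 0.006, "tx": 0.5, "ty": 1.5, "tz": 0, "fingers": 5},
    {"wx": 0, "wy": 0, "wz": 0, "tx": 0, "ty": 1, "tz": 0, "fingers": 5},
  ],
)

```text
time_s: 8.87
tool_pos: [0.5417, -0.0392, 0.0725]
tcp_rot: [[0.969, 0.245, -0.01], [0.01, 0.0, 1.0], [0.245, -0.969, -0.002]]
wrist_force: [-4.3, 0.6, 6.5]
width: 0.01
```

```bash
python3 - <<'E'
from h import *
o=show();lipnow(o)
E
```

```text
8.87 [ 0.5417 -0.0392  0.0725] rotvec [-0.001  -0.0104 -0.2479] F [-4.3  0.6  6.5] w 10.0 q [-13.   7. -35.  34.   3.  77.]
lip [-14.8   0.3   0.1] top [97.2 -0.2 -0.4] tilt [-0.2  0.8 -0.3]
```

Seated: about 8 N contact, and the top is at the seat within measurement error. Releasing and backing off along the tool.

Emit:
carry_out(
  targets=[
    {"wx": 0, "wy": 0, "wz": 0, "tx": 0, "ty": 0, "tz": 0, "fingers": 12},
    {"wx": 0, "wy": 0, "wz": 0, "tx": 0, "ty": 0, "tz": 0, "fingers": 25},
    {"wx": 0, "wy": 0, "wz": 0, "tx": 0, "ty": 0, "tz": 0, "fingers": 32},
    {"wx": 0, "wy": 0, "wz": 0, "tx": 0, "ty": -10, "tz": 0, "fingers": 32},
    {"wx": 0, "wy": 0, "wz": 0, "tx": 0, "ty": -20, "tz": 0, "fingers": 32},
    {"wx": 0, "wy": 0, "wz": 0, "tx": 0, "ty": -30, "tz": 0, "fingers": 32},
    {"wx": 0, "wy": 0, "wz": 0, "tx": 0, "ty": -30, "tz": 10, "fingers": 32},
    {"wx": 0, "wy": 0, "wz": 0, "tx": 0, "ty": -30, "tz": 10, "fingers": 32},
    {"wx": 0, "wy": 0, "wz": 0, "tx": 0, "ty": 0, "tz": 0, "fingers": 32},
    {"wx": 0, "wy": 0, "wz": 0, "tx": 0, "ty": 0, "tz": 0, "fingers": 32},
    {"wx": 0, "wy": 0, "wz": 0, "tx": 0, "ty": 0, "tz": 0, "fingers": 32},
  ],
)

```text
time_s: 9.78
tool_pos: [0.5088, -0.0186, 0.1959]
tcp_rot: [[0.968, 0.249, -0.009], [0.009, 0.001, 1.0], [0.249, -0.968, -0.002]]
wrist_force: [0.7, -0.3, 0.2]
width: 0.0318
```

```bash
python3 - <<'E'
from h import *
o=show();a=bot.capture('wrist');cv2.imwrite('pics/w5.png',a);np.savez('w5.npz',tool_pos=o['tool_pos'],tcp_rot=o['tcp_rot'])
M=model('wrist',o);Rb,pb=TB()
print('tops expected',np.round(proj(M,[pb+Rb@np.array(v)/1000 for v in [(100,55,6),(100,-55,6),(0,55,6),(0,-55,6),(124,0,13)]])))
E
```

```text
9.78 [ 0.5088 -0.0186  0.1959] rotvec [-0.0005 -0.0092 -0.2517] F [ 0.7 -0.3  0.2] w 31.8 q [-11.  -4. -30.  50.   3.  79.]
tops expected [[387. 152.]
 [379. 273.]
 [261. 152.]
 [268. 273.]
 [413. 219.]]
```

View pics/w5.png

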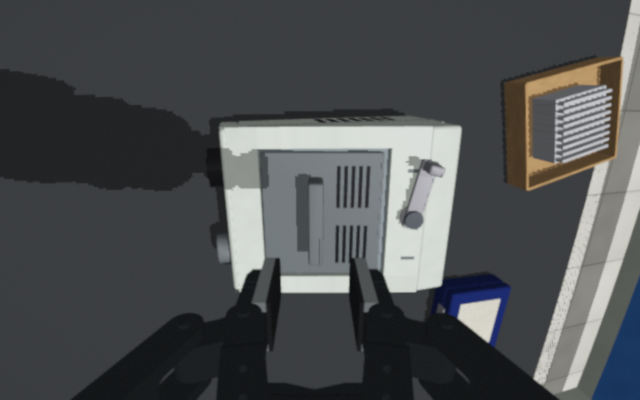

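The cover sits flush in the opening: x 264-385, y 151-273, against 261-387, 152-273 expected. The catch pivot is at (413,219) and the tab top near (436,168). Next I locate the tab in bay coordinates and plan the catch move.

```bash
cat >> h.py <<'E'
def inB(M,px,zb):
    Rb,pb=TB();c,d=ray(M,px);c=(c-pb)@Rb;d=d@Rb;return (c+d*((zb/1000-c[2])/d[:,2])[:,None])*1000
def atB(x,y,z,th=0):
    Rb,pb=TB();return pb+Rb@np.array([x,y,z])/1000,Rb@Ro.from_euler('Y',-th,degrees=True).as_matrix()@np.array([[1,0,0],[0,0,1],[0,-1,0]],float)
def tcpB():
    o=show();Rb,pb=TB();print('TCP in B',(Rb.T@(o['tool_pos']-pb)*1000).round(1));return o
E
python3 - <<'E'
from h import *
o=dict(np.load('w5.npz'));M=model('wrist',o)
print(inB(M,[(413,219)],13),inB(M,[(436,168)],31),inB(M,[(430,172)],13))
a=cv2.imread('pics/w5.png');g=cv2.GaussianBlur(cv2.cvtColor(a,cv2.COLOR_BGR2GRAY),(0,0),.8).astype(np.float32)
t=edge(g,(385,155),(383,270),h=4);print('cover top edge x in B (z6)',inB(M,[t[2:]],6))
tcpB();plan(*atB(168,44,60),9)
plan(*atB(168,44,18),3)
E
```

```text
[[123.56603437   0.38277795  13.        ]] [[131.76202573  47.97390473  31.        ]] [[133.5938702   40.37333256  13.        ]]
cover top edge x in B (z6) [[103.0718443    2.11860469   6.        ]]
9.83 [ 0.5084 -0.0186  0.1952] rotvec [-0.0003 -0.009  -0.2503] F [ 0.4  0.3 -0.7] w 32.3 q [-11.  -4. -30.  50.   3.  79.]
TCP in B [ 42.3  21.2 136.9]
angle/row 0.0857384890573874
{"wx": 0.0, "wy": -0.001, "wz": -0.001, "tx": 14.0, "ty": 8.4, "tz": 2.6}
{"wx": 0.0, "wy": -0.001, "wz": -0.001, "tx": 14.0, "ty": 8.4, "tz": 2.6}
{"wx": 0.0, "wy": -0.001, "wz": -0.001, "tx": 14.0, "ty": 8.4, "tz": 2.6}
{"wx": 0.0, "wy": -0.001, "wz": -0.001, "tx": 14.0, "ty": 8.4, "tz": 2.6}
{"wx": 0.0, "wy": -0.001, "wz": -0.001, "tx": 14.0, "ty": 8.4, "tz": 2.6}
{"wx": 0.0, "wy": -0.001, "wz": -0.001, "tx": 14.0, "ty": 8.5, "tz": 2.6}
{"wx": 0.0, "wy": -0.001, "wz": -0.001, "tx": 14.0, "ty": 8.5, "tz": 2.6}
{"wx": 0.0, "wy": -0.001, "wz": -0.001, "tx": 14.0, "ty": 8.5, "tz": 2.6}
{"wx": 0.0, "wy": -0.001, "wz": -0.001, "tx": 14.0, "ty": 8.5, "tz": 2.5}
angle/row 0.2572154671721622
{"wx": 0.001, "wy": -0.002, "wz": -0.004, "tx": 42.3, "ty": 39.1, "tz": 8.0}
{"wx": 0.001, "wy": -0.002, "wz": -0.004, "tx": 42.2, "ty": 39.3, "tz": 7.9}
{"wx": 0.001, "wy": -0.002, "wz": -0.004, "tx": 42.0, "ty": 39.5, "tz": 7.7}
```

Emit:
carry_out(
  targets=[
    {"wx": 0, "wy": 0, "wz": -0.001, "tx": 15, "ty": 5, "tz": 4, "fingers": 0},
    {"wx": 0, "wy": 0, "wz": -0.001, "tx": 15, "ty": 5, "tz": 4, "fingers": 0},
    {"wx": 0, "wy": 0, "wz": -0.001, "tx": 15, "ty": 5, "tz": 4, "fingers": 0},
    {"wx": 0, "wy": 0, "wz": -0.001, "tx": 15, "ty": 5, "tz": 4, "fingers": 0},
    {"wx": 0, "wy": 0, "wz": -0.001, "tx": 15, "ty": 9, "tz": 4, "fingers": 0},
    {"wx": 0, "wy": 0, "wz": -0.001, "tx": 15, "ty": 10, "tz": 3, "fingers": 0},
    {"wx": 0, "wy": 0, "wz": -0.001, "tx": 15, "ty": 12, "tz": 3, "fingers": 0},
    {"wx": 0, "wy": 0, "wz": -0.001, "tx": 15, "ty": 12, "tz": 3, "fingers": 0},
    {"wx": 0, "wy": 0, "wz": 0, "tx": 8, "ty": 10, "tz": 0, "fingers": 0},
    {"wx": 0, "wy": 0, "wz": 0, "tx": 0, "ty": 0, "tz": 0, "fingers": 0},
    {"wx": 0, "wy": 0, "wz": 0, "tx": 0, "ty": 0, "tz": 0, "fingers": 0},
  ],
  grip_force=30,
)

```text
time_s: 10.75
tool_pos: [0.6459, 0.0108, 0.1319]
tcp_rot: [[0.974, 0.225, -0.004], [0.003, 0.003, 1.0], [0.225, -0.974, 0.002]]
wrist_force: [-0.8, -0.1, 0.6]
width: -0.0
```

```bash
python3 - <<'E'
from h import *
tcpB();plan(*atB(165,44,19),4)
E
```

```text
10.75 [0.6459 0.0108 0.1319] rotvec [ 0.0021 -0.0037 -0.2267] F [-0.8 -0.1  0.6] w -0.0 q [ -5.  14. -18.  45.   1.  85.]
TCP in B [159.2  48.4  40. ]
angle/row 0.5303250387437284
{"wx": 0.0, "wy": -0.003, "wz": -0.009, "tx": 1.7, "ty": 5.2, "tz": -1.1}
{"wx": 0.0, "wy": -0.003, "wz": -0.009, "tx": 1.6, "ty": 5.2, "tz": -1.1}
{"wx": 0.0, "wy": -0.003, "wz": -0.009, "tx": 1.6, "ty": 5.2, "tz": -1.1}
{"wx": 0.0, "wy": -0.003, "wz": -0.009, "tx": 1.5, "ty": 5.2, "tz": -1.1}
```

Emit:
carry_out(
  targets=[
    {"wx": 0, "wy": -0.003, "wz": -0.01, "tx": 3, "ty": 6, "tz": -1, "fingers": 0},
    {"wx": 0, "wy": -0.003, "wz": -0.01, "tx": 3, "ty": 6, "tz": -1, "fingers": 0},
    {"wx": 0, "wy": -0.003, "wz": -0.01, "tx": 3, "ty": 6, "tz": -1, "fingers": 0},
    {"wx": 0, "wy": 0, "wz": -0.006, "tx": 1, "ty": 4, "tz": 0, "fingers": 0},
    {"wx": 0, "wy": 0, "wz": 0, "tx": 0, "ty": 0, "tz": 0, "fingers": 0},
  ],
)

```text
time_s: 11.17
tool_pos: [0.6584, 0.0069, 0.1091]
tcp_rot: [[0.966, 0.258, -0.012], [0.012, 0.003, 1.0], [0.258, -0.966, -0.0]]
wrist_force: [0.2, -0.6, -0.2]
width: 0.0
```

```bash
python3 - <<'E'
from h import *
tcpB();plan(*atB(165,44,19),1);plan(*atB(144,46,19),1)
E
```

```text
11.17 [0.6584 0.0069 0.1091] rotvec [ 0.0012 -0.0123 -0.2614] F [ 0.2 -0.6 -0.2] w 0.0 q [ -6.  15. -20.  40.   2.  84.]
TCP in B [165.3  44.4  14.8]
angle/row 0.19841243546922796
{"wx": 0.001, "wy": -0.003, "wz": -0.0, "tx": -0.3, "ty": -4.2, "tz": -0.4}
angle/row 0.19841243546922796
{"wx": 0.001, "wy": -0.003, "wz": -0.0, "tx": -21.3, "ty": -4.2, "tz": 1.6}
```

Emit:
carry_out(
  targets=[
    {"wx": 0, "wy": 0, "wz": 0, "tx": -5, "ty": -4, "tz": 0, "fingers": 0},
    {"wx": 0, "wy": 0, "wz": 0, "tx": -8, "ty": 0, "tz": 0.5, "fingers": 0},
    {"wx": 0, "wy": 0, "wz": 0, "tx": -8, "ty": 0, "tz": 0.5, "fingers": 0},
    {"wx": 0, "wy": 0, "wz": 0, "tx": -8, "ty": 0, "tz": 0.5, "fingers": 0},
    {"wx": 0, "wy": 0, "wz": 0, "tx": -8, "ty": 0, "tz": 0.5, "fingers": 0},
    {"wx": 0, "wy": 0, "wz": 0, "tx": -8, "ty": 0, "tz": 0, "fingers": 0},
    {"wx": 0, "wy": 0, "wz": 0, "tx": -8, "ty": 0, "tz": 0, "fingers": 0},
    {"wx": 0, "wy": 0, "wz": 0, "tx": 0, "ty": 0, "tz": 0, "fingers": 0},
  ],
)

```text
time_s: 11.83
tool_pos: [0.6027, 0.0081, 0.1018]
tcp_rot: [[0.964, 0.266, -0.012], [0.012, 0.002, 1.0], [0.266, -0.964, -0.002]]
wrist_force: [-0.0, 0.7, 0.4]
width: 0.0
```

```bash
python3 - <<'E'
from h import *
tcpB();plan(*atB(90,38,18),1);plan(*atB(78,17,18),1)
E
```

```text
11.83 [0.6027 0.0081 0.1018] rotvec [ 0.     -0.0125 -0.2694] F [-0.   0.7  0.4] w 0.0 q [ -6.  10. -27.  37.   2.  83.]
TCP in B [109.6  46.4  22.2]
angle/row 0.4838357028278338
{"wx": 0.002, "wy": -0.003, "wz": 0.008, "tx": -19.6, "ty": 4.0, "tz": -8.5}
angle/row 0.4838357028278338
{"wx": 0.002, "wy": -0.003, "wz": 0.008, "tx": -31.6, "ty": 4.0, "tz": -29.5}
```

Emit:
carry_out(
  targets=[
    {"wx": 0, "wy": 0, "wz": 0.004, "tx": -7, "ty": 2, "tz": -1, "fingers": 0},
    {"wx": 0, "wy": 0, "wz": 0.004, "tx": -7, "ty": 2, "tz": -3, "fingers": 0},
    {"wx": 0, "wy": 0, "wz": 0, "tx": -6, "ty": 1, "tz": -5, "fingers": 0},
    {"wx": 0, "wy": 0, "wz": 0, "tx": -5, "ty": 0, "tz": -6, "fingers": 0},
    {"wx": 0, "wy": 0, "wz": 0, "tx": -4, "ty": 0, "tz": -6, "fingers": 0},
    {"wx": 0, "wy": 0, "wz": 0, "tx": -3, "ty": 0, "tz": -6, "fingers": 0},
    {"wx": 0, "wy": 0, "wz": 0, "tx": -1, "ty": 0, "tz": -5, "fingers": 0},
    {"wx": 0, "wy": 0, "wz": 0, "tx": 0, "ty": 0, "tz": 0, "fingers": 0},
  ],
)

```text
time_s: 12.5
tool_pos: [0.5685, -0.0244, 0.0864]
tcp_rot: [[0.966, 0.257, -0.016], [0.014, 0.011, 1.0], [0.257, -0.966, 0.007]]
wrist_force: [0.9, 3.2, 0.5]
width: 0.0003
```

```bash
python3 - <<'E'
from h import *
tcpB();plan(*atB(78,12,18),1)
E
```

```text
12.5 [ 0.5685 -0.0244  0.0864] rotvec [ 0.0087 -0.0151 -0.2602] F [0.9 3.2 0.5] w 0.3 q [-11.   8. -32.  35.   3.  79.]
TCP in B [72.1 14.5 16.3]
angle/row 0.3939473958823439
{"wx": -0.007, "wy": -0.001, "wz": -0.002, "tx": 5.9, "ty": -1.8, "tz": -2.5}
```

3 N in +y, so the catch is probably at its stop. A small extra push, then withdraw and look.

Emit:
carry_out(
  targets=[
    {"wx": 0, "wy": 0, "wz": 0, "tx": 1, "ty": 0, "tz": -2, "fingers": 0},
    {"wx": 0, "wy": 0, "wz": 0, "tx": 0, "ty": 0, "tz": -1.5, "fingers": 0},
    {"wx": 0, "wy": 0, "wz": 0, "tx": 0, "ty": 0, "tz": 5, "fingers": 0},
    {"wx": 0, "wy": 0, "wz": 0, "tx": 0, "ty": -10, "tz": 4, "fingers": 0},
    {"wx": 0, "wy": 0, "wz": 0, "tx": 0, "ty": -30, "tz": 0, "fingers": 0},
    {"wx": 0, "wy": 0, "wz": 0, "tx": 0, "ty": -35, "tz": 0, "fingers": 0},
    {"wx": 0, "wy": 0, "wz": 0, "tx": 0, "ty": -35, "tz": 0, "fingers": 0},
    {"wx": 0, "wy": 0, "wz": 0, "tx": 0, "ty": -30, "tz": 0, "fingers": 0},
    {"wx": 0, "wy": 0, "wz": 0, "tx": 0, "ty": 0, "tz": 0, "fingers": 0},
    {"wx": 0, "wy": 0, "wz": 0, "tx": 0, "ty": 0, "tz": 0, "fingers": 0},
  ],
)

```text
time_s: 13.33
tool_pos: [0.5271, -0.0212, 0.2283]
tcp_rot: [[0.969, 0.246, -0.014], [0.012, 0.008, 1.0], [0.247, -0.969, 0.005]]
wrist_force: [0.1, -0.5, -1.0]
width: 0.0002
```

```bash
python3 - <<'E'
from h import *
o=tcpB();a=bot.capture('wrist');cv2.imwrite('pics/w6.png',a);np.savez('w6.npz',tool_pos=o['tool_pos'],tcp_rot=o['tcp_rot'])
E
```

```text
13.33 [ 0.5271 -0.0212  0.2283] rotvec [ 0.0063 -0.0132 -0.2491] F [ 0.1 -0.5 -1. ] w 0.2 q [-11.  -4. -25.  54.   3.  79.]
TCP in B [ 68.9  18.3 164. ]
```

View pics/w6.png

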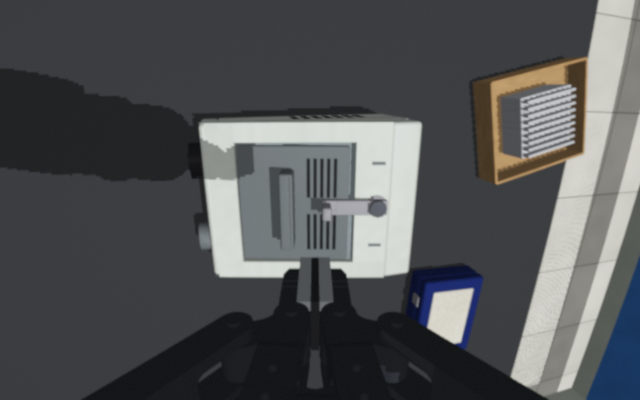

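The catch arm now lies straight down the slope over the cover's top edge (pivot (378,207), tab (323,213)), and the cover is flush. Next: go to the right of the light source with half-open fingers, tilted 20° so the body clears the high rear, and push with two fingertips.

```bash
python3 - <<'E'
from h import *
R=toolR(3.5)@Ro.from_euler('x',20,degrees=True).as_matrix()
show();plan([.566,-.20,.15],R,12)
E
```

```text
13.38 [ 0.5279 -0.0212  0.2288] rotvec [ 0.0063 -0.0134 -0.2508] F [ 1.7 -0.8 -0.1] w -0.3 q [-11.  -4. -25.  54.   3.  79.]
angle/row 2.0665807313532816
{"wx": 0.029, "wy": -0.0, "wz": 0.021, "tx": 1.3, "ty": 7.0, "tz": -15.0}
{"wx": 0.029, "wy": -0.0, "wz": 0.021, "tx": 1.4, "ty": 6.6, "tz": -15.2}
{"wx": 0.029, "wy": -0.0, "wz": 0.021, "tx": 1.5, "ty": 6.1, "tz": -15.4}
{"wx": 0.029, "wy": -0.0, "wz": 0.021, "tx": 1.7, "ty": 5.6, "tz": -15.5}
{"wx": 0.029, "wy": -0.0, "wz": 0.021, "tx": 1.8, "ty": 5.1, "tz": -15.7}
{"wx": 0.029, "wy": -0.0, "wz": 0.021, "tx": 1.9, "ty": 4.6, "tz": -15.8}
{"wx": 0.029, "wy": -0.0, "wz": 0.021, "tx": 2.0, "ty": 4.1, "tz": -15.9}
{"wx": 0.029, "wy": -0.0, "wz": 0.021, "tx": 2.0, "ty": 3.6, "tz": -16.1}
{"wx": 0.029, "wy": -0.0, "wz": 0.021, "tx": 2.1, "ty": 3.1, "tz": -16.2}
{"wx": 0.029, "wy": -0.0, "wz": 0.021, "tx": 2.2, "ty": 2.6, "tz": -16.2}
{"wx": 0.029, "wy": -0.0, "wz": 0.021, "tx": 2.2, "ty": 2.1, "tz": -16.3}
{"wx": 0.029, "wy": -0.0, "wz": 0.021, "tx": 2.2, "ty": 1.5, "tz": -16.4}
```

Emit:
carry_out(
  targets=[
    {"wx": 0.03, "wy": 0, "wz": 0.021, "tx": 1, "ty": 4, "tz": -16, "fingers": 60},
    {"wx": 0.03, "wy": 0, "wz": 0.021, "tx": 1, "ty": 4, "tz": -16, "fingers": 60},
    {"wx": 0.03, "wy": 0, "wz": 0.021, "tx": 2, "ty": 4, "tz": -16, "fingers": 60},
    {"wx": 0.03, "wy": 0, "wz": 0.021, "tx": 2, "ty": 4, "tz": -16, "fingers": 60},
    {"wx": 0.03, "wy": 0, "wz": 0.021, "tx": 2, "ty": 4, "tz": -16, "fingers": 60},
    {"wx": 0.03, "wy": 0, "wz": 0.021, "tx": 2, "ty": 4, "tz": -16, "fingers": 60},
    {"wx": 0.03, "wy": 0, "wz": 0.021, "tx": 2, "ty": 4, "tz": -17, "fingers": 60},
    {"wx": 0.03, "wy": 0, "wz": 0.021, "tx": 2, "ty": 4, "tz": -17, "fingers": 60},
    {"wx": 0.03, "wy": 0, "wz": 0.021, "tx": 2, "ty": 4, "tz": -17, "fingers": 60},
    {"wx": 0.03, "wy": 0, "wz": 0.021, "tx": 2, "ty": 4, "tz": -17, "fingers": 60},
    {"wx": 0.03, "wy": 0, "wz": 0.021, "tx": 2, "ty": 4, "tz": -17, "fingers": 60},
    {"wx": 0, "wy": 0, "wz": 0, "tx": 0, "ty": 0, "tz": 0, "fingers": 60},
  ],
  grip_force=30,
)

```text
time_s: 14.38
tool_pos: [0.554, -0.1967, 0.141]
tcp_rot: [[0.998, -0.028, -0.053], [0.06, 0.341, 0.938], [-0.008, -0.94, 0.342]]
wrist_force: [0.0, 0.6, 0.2]
width: 0.0599
```

```bash
python3 - <<'E'
from h import *
R=toolR(3.5)@Ro.from_euler('x',20,degrees=True).as_matrix()
show();plan([.566,-.17,.018],R,9)
E
```

```text
14.38 [ 0.554  -0.1967  0.141 ] rotvec [ 0.3486 -0.0576  0.0183] F [0.  0.6 0.2] w 59.9 q [-34.  23.  -5.  74.  16.  51.]
angle/row 0.051450976388752984
{"wx": 0.0, "wy": -0.0, "wz": -0.001, "tx": 1.6, "ty": 13.8, "tz": -2.0}
{"wx": 0.0, "wy": -0.0, "wz": -0.001, "tx": 1.6, "ty": 13.8, "tz": -2.0}
{"wx": 0.0, "wy": -0.0, "wz": -0.001, "tx": 1.6, "ty": 13.8, "tz": -2.0}
{"wx": 0.0, "wy": -0.0, "wz": -0.001, "tx": 1.6, "ty": 13.8, "tz": -2.0}
{"wx": 0.0, "wy": -0.0, "wz": -0.001, "tx": 1.6, "ty": 13.8, "tz": -2.0}
{"wx": 0.0, "wy": -0.0, "wz": -0.001, "tx": 1.6, "ty": 13.8, "tz": -2.0}
{"wx": 0.0, "wy": -0.0, "wz": -0.001, "tx": 1.5, "ty": 13.8, "tz": -2.0}
{"wx": 0.0, "wy": -0.0, "wz": -0.001, "tx": 1.5, "ty": 13.8, "tz": -2.0}
{"wx": 0.0, "wy": -0.0, "wz": -0.001, "tx": 1.5, "ty": 13.8, "tz": -2.0}
```

Emit:
carry_out(
  targets=[
    {"wx": 0, "wy": 0, "wz": 0, "tx": 2, "ty": 14, "tz": -2, "fingers": 60},
    {"wx": 0, "wy": 0, "wz": 0, "tx": 2, "ty": 14, "tz": -2, "fingers": 60},
    {"wx": 0, "wy": 0, "wz": 0, "tx": 2, "ty": 14, "tz": -2, "fingers": 60},
    {"wx": 0, "wy": 0, "wz": 0, "tx": 2, "ty": 14, "tz": -2, "fingers": 60},
    {"wx": 0, "wy": 0, "wz": 0, "tx": 2, "ty": 14, "tz": -2, "fingers": 60},
    {"wx": 0, "wy": 0, "wz": 0, "tx": 2, "ty": 14, "tz": -2, "fingers": 60},
    {"wx": 0, "wy": 0, "wz": 0, "tx": 2, "ty": 14, "tz": -2, "fingers": 60},
    {"wx": 0, "wy": 0, "wz": 0, "tx": 2, "ty": 12, "tz": -2, "fingers": 60},
    {"wx": 0, "wy": 0, "wz": 0, "tx": 0, "ty": 6, "tz": 0, "fingers": 60},
    {"wx": 0, "wy": 0, "wz": 0, "tx": 0, "ty": 0, "tz": 0, "fingers": 60},
  ],
)

```text
time_s: 15.22
tool_pos: [0.5595, -0.1659, 0.0098]
tcp_rot: [[0.998, -0.047, -0.045], [0.058, 0.344, 0.937], [-0.028, -0.938, 0.346]]
wrist_force: [0.3, 0.2, -0.2]
width: 0.06
```

```bash
python3 - <<'E'
from h import *
R=toolR(3.5)@Ro.from_euler('x',20,degrees=True).as_matrix()
show();plan([.566,-.135,.018],R,1);plan([.568,0.01,.018],R,12)
E
```

```text
15.22 [ 0.5595 -0.1659  0.0098] rotvec [ 0.3526 -0.0527  0.0384] F [ 0.3  0.2 -0.2] w 60.0 q [-31.  31. -12.  61.  16.  54.]
angle/row 1.653444542432483
{"wx": -0.005, "wy": -0.012, "wz": -0.026, "tx": 8.1, "ty": 2.7, "tz": 31.5}
angle/row 0.13778704520270693
{"wx": -0.0, "wy": -0.001, "wz": -0.002, "tx": 1.5, "ty": 4.4, "tz": 13.9}
{"wx": -0.0, "wy": -0.001, "wz": -0.002, "tx": 1.5, "ty": 4.4, "tz": 13.9}
{"wx": -0.0, "wy": -0.001, "wz": -0.002, "tx": 1.6, "ty": 4.4, "tz": 13.9}
{"wx": -0.0, "wy": -0.001, "wz": -0.002, "tx": 1.6, "ty": 4.4, "tz": 13.9}
{"wx": -0.0, "wy": -0.001, "wz": -0.002, "tx": 1.6, "ty": 4.4, "tz": 13.9}
{"wx": -0.0, "wy": -0.001, "wz": -0.002, "tx": 1.6, "ty": 4.4, "tz": 13.9}
{"wx": -0.0, "wy": -0.001, "wz": -0.002, "tx": 1.6, "ty": 4.4, "tz": 13.9}
{"wx": -0.0, "wy": -0.001, "wz": -0.002, "tx": 1.6, "ty": 4.4, "tz": 13.9}
{"wx": -0.0, "wy": -0.001, "wz": -0.002, "tx": 1.6, "ty": 4.4, "tz": 13.9}
{"wx": -0.0, "wy": -0.001, "wz": -0.002, "tx": 1.6, "ty": 4.4, "tz": 13.9}
{"wx": -0.0, "wy": -0.001, "wz": -0.002, "tx": 1.6, "ty": 4.4, "tz": 13.9}
{"wx": -0.0, "wy": -0.001, "wz": -0.002, "tx": 1.6, "ty": 4.4, "tz": 13.9}
```

Emit:
carry_out(
  targets=[
    {"wx": 0, "wy": -0.004, "wz": -0.01, "tx": 3, "ty": -1, "tz": 10, "fingers": 60},
    {"wx": 0, "wy": -0.004, "wz": -0.01, "tx": 3, "ty": 0, "tz": 10, "fingers": 60},
    {"wx": 0, "wy": -0.004, "wz": -0.006, "tx": 2, "ty": 1, "tz": 8, "fingers": 60},
    {"wx": 0, "wy": 0, "wz": 0, "tx": 0.5, "ty": 3, "tz": 8, "fingers": 60},
    {"wx": 0, "wy": 0, "wz": 0, "tx": 0.5, "ty": 3, "tz": 8, "fingers": 60},
    {"wx": 0, "wy": 0, "wz": 0, "tx": 0.5, "ty": 3, "tz": 8, "fingers": 60},
    {"wx": 0, "wy": 0, "wz": 0, "tx": 0.5, "ty": 3, "tz": 8, "fingers": 60},
    {"wx": 0, "wy": 0, "wz": 0, "tx": 0.5, "ty": 3, "tz": 8, "fingers": 60},
  ],
)

```text
time_s: 15.88
tool_pos: [0.5705, -0.1008, 0.0224]
tcp_rot: [[0.998, -0.011, -0.058], [0.058, 0.32, 0.946], [0.008, -0.947, 0.32]]
wrist_force: [-1.2, -6.8, -1.4]
width: 0.0599
```

```bash
python3 - <<'E'
from h import *
R=toolR(3.5)@Ro.from_euler('x',20,degrees=True).as_matrix()
show();plan([.572,.03,.018],R,10)
E
```

```text
15.88 [ 0.5705 -0.1008  0.0224] rotvec [ 0.3264 -0.059   0.0015] F [-1.2 -6.8 -1.4] w 59.9 q [-25.  27. -16.  56.  17.  61.]
angle/row 0.139833748284708
{"wx": 0.002, "wy": -0.0, "wz": 0.001, "tx": 0.9, "ty": 4.6, "tz": 12.2}
{"wx": 0.002, "wy": -0.0, "wz": 0.001, "tx": 0.9, "ty": 4.6, "tz": 12.2}
{"wx": 0.002, "wy": -0.0, "wz": 0.001, "tx": 0.9, "ty": 4.7, "tz": 12.2}
{"wx": 0.002, "wy": -0.0, "wz": 0.001, "tx": 0.9, "ty": 4.7, "tz": 12.2}
{"wx": 0.002, "wy": -0.0, "wz": 0.001, "tx": 0.9, "ty": 4.7, "tz": 12.2}
{"wx": 0.002, "wy": -0.0, "wz": 0.001, "tx": 0.9, "ty": 4.7, "tz": 12.2}
{"wx": 0.002, "wy": -0.0, "wz": 0.001, "tx": 0.9, "ty": 4.8, "tz": 12.1}
{"wx": 0.002, "wy": -0.0, "wz": 0.001, "tx": 0.9, "ty": 4.8, "tz": 12.1}
{"wx": 0.002, "wy": -0.0, "wz": 0.001, "tx": 0.9, "ty": 4.8, "tz": 12.1}
{"wx": 0.002, "wy": -0.0, "wz": 0.001, "tx": 0.9, "ty": 4.8, "tz": 12.1}
```

It slides at about 7 N. Continuing.

Emit:
carry_out(
  targets=[
    {"wx": 0.002, "wy": 0, "wz": 0, "tx": 0.9, "ty": 5, "tz": 12, "fingers": 60},
    {"wx": 0.002, "wy": 0, "wz": 0, "tx": 0.9, "ty": 5, "tz": 12, "fingers": 60},
    {"wx": 0.002, "wy": 0, "wz": 0, "tx": 0.9, "ty": 5, "tz": 12, "fingers": 60},
    {"wx": 0.002, "wy": 0, "wz": 0, "tx": 0.9, "ty": 5, "tz": 12, "fingers": 60},
    {"wx": 0.002, "wy": 0, "wz": 0, "tx": 0.9, "ty": 5, "tz": 12, "fingers": 60},
    {"wx": 0.002, "wy": 0, "wz": 0, "tx": 0.9, "ty": 5, "tz": 12, "fingers": 60},
    {"wx": 0.002, "wy": 0, "wz": 0, "tx": 0.9, "ty": 5, "tz": 12, "fingers": 60},
    {"wx": 0.002, "wy": 0, "wz": 0, "tx": 0.9, "ty": 4.5, "tz": 12, "fingers": 60},
  ],
)

```text
time_s: 16.55
tool_pos: [0.5826, -0.0211, 0.0227]
tcp_rot: [[0.998, 0.007, -0.058], [0.054, 0.264, 0.963], [0.022, -0.965, 0.263]]
wrist_force: [-0.4, -9.2, 1.7]
width: 0.0599
```

```bash
python3 - <<'E'
from h import *
R=toolR(3.5)@Ro.from_euler('x',20,degrees=True).as_matrix()
show();plan([.572,.055,.018],R,10)
cv2.imwrite('pics/t2.png',bot.capture('top')[130:290,100:400].repeat(2,0).repeat(2,1))
E
```

```text
16.55 [ 0.5826 -0.0211  0.0227] rotvec [ 0.2666 -0.0564 -0.015 ] F [-0.4 -9.2  1.7] w 59.9 q [-16.  24. -19.  51.  15.  70.]
angle/row 0.49476009820276073
{"wx": 0.008, "wy": -0.0, "wz": 0.002, "tx": -0.7, "ty": 2.5, "tz": 7.3}
{"wx": 0.008, "wy": -0.0, "wz": 0.002, "tx": -0.7, "ty": 2.5, "tz": 7.2}
{"wx": 0.008, "wy": -0.0, "wz": 0.002, "tx": -0.6, "ty": 2.6, "tz": 7.2}
{"wx": 0.008, "wy": -0.0, "wz": 0.002, "tx": -0.6, "ty": 2.6, "tz": 7.2}
{"wx": 0.008, "wy": -0.0, "wz": 0.002, "tx": -0.6, "ty": 2.7, "tz": 7.2}
{"wx": 0.008, "wy": -0.0, "wz": 0.002, "tx": -0.6, "ty": 2.8, "tz": 7.2}
{"wx": 0.008, "wy": -0.0, "wz": 0.002, "tx": -0.6, "ty": 2.8, "tz": 7.1}
{"wx": 0.008, "wy": -0.0, "wz": 0.002, "tx": -0.6, "ty": 2.9, "tz": 7.1}
{"wx": 0.008, "wy": -0.0, "wz": 0.002, "tx": -0.6, "ty": 2.9, "tz": 7.1}
{"wx": 0.008, "wy": -0.0, "wz": 0.002, "tx": -0.6, "ty": 3.0, "tz": 7.1}
```

View pics/t2.png

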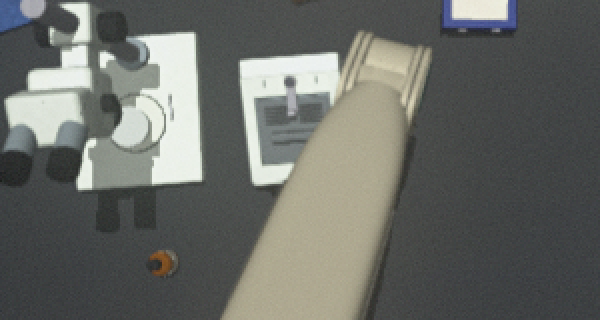

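Halfway: the light source stays square, roughly 75 mm from the base, and the bottle and dish are untouched. Continuing with the tilt restored.

Emit:
carry_out(
  targets=[
    {"wx": 0.012, "wy": 0, "wz": 0.003, "tx": -0.6, "ty": 3, "tz": 8, "fingers": 60},
    {"wx": 0.012, "wy": 0, "wz": 0.003, "tx": -0.6, "ty": 3, "tz": 8, "fingers": 60},
    {"wx": 0.012, "wy": 0, "wz": 0.003, "tx": -0.6, "ty": 3, "tz": 8, "fingers": 60},
    {"wx": 0.012, "wy": 0, "wz": 0.003, "tx": -0.6, "ty": 3, "tz": 8, "fingers": 60},
    {"wx": 0.012, "wy": 0, "wz": 0.003, "tx": -0.6, "ty": 3, "tz": 8, "fingers": 60},
    {"wx": 0.012, "wy": 0, "wz": 0.003, "tx": -0.6, "ty": 3, "tz": 8, "fingers": 60},
    {"wx": 0.012, "wy": 0, "wz": 0.003, "tx": -0.6, "ty": 3, "tz": 8, "fingers": 60},
    {"wx": 0.012, "wy": 0, "wz": 0.003, "tx": -0.6, "ty": 3, "tz": 8, "fingers": 60},
  ],
)

```text
time_s: 17.27
tool_pos: [0.5828, 0.0336, 0.0226]
tcp_rot: [[0.998, -0.004, -0.061], [0.059, 0.313, 0.948], [0.015, -0.95, 0.313]]
wrist_force: [-0.2, -7.4, 0.5]
width: 0.0605
```

```bash
python3 - <<'E'
from h import *
R=toolR(3.5)@Ro.from_euler('x',20,degrees=True).as_matrix()
show();plan([.575,.055,.018],R,5)
E
```

```text
17.27 [0.5828 0.0336 0.0226] rotvec [ 0.3188 -0.0611 -0.0058] F [-0.2 -7.4  0.5] w 60.5 q [-12.  24. -19.  50.  18.  74.]
angle/row 0.39333591185123684
{"wx": 0.006, "wy": 0.001, "wz": 0.003, "tx": -1.3, "ty": 2.2, "tz": 3.9}
{"wx": 0.006, "wy": 0.001, "wz": 0.003, "tx": -1.3, "ty": 2.2, "tz": 3.8}
{"wx": 0.006, "wy": 0.001, "wz": 0.003, "tx": -1.3, "ty": 2.3, "tz": 3.8}
{"wx": 0.006, "wy": 0.001, "wz": 0.003, "tx": -1.3, "ty": 2.3, "tz": 3.8}
{"wx": 0.006, "wy": 0.001, "wz": 0.003, "tx": -1.3, "ty": 2.3, "tz": 3.8}
```

Emit:
carry_out(
  targets=[
    {"wx": 0.008, "wy": 0, "wz": 0.002, "tx": 0, "ty": 1.8, "tz": 5, "fingers": 60},
    {"wx": 0.008, "wy": 0, "wz": 0.002, "tx": 0, "ty": 1.8, "tz": 5, "fingers": 60},
    {"wx": 0.008, "wy": 0, "wz": 0.002, "tx": 0, "ty": 1.8, "tz": 5, "fingers": 60},
    {"wx": 0.008, "wy": 0, "wz": 0.002, "tx": 0, "ty": 1.8, "tz": 5, "fingers": 60},
  ],
)

```text
time_s: 17.6
tool_pos: [0.5835, 0.0481, 0.0225]
tcp_rot: [[0.998, -0.009, -0.061], [0.061, 0.324, 0.944], [0.011, -0.946, 0.324]]
wrist_force: [-0.2, -7.7, -0.6]
width: 0.0601
```

```bash
python3 - <<'E'
from h import *
show()
E
```

```text
17.6 [0.5835 0.0481 0.0225] rotvec [ 0.3302 -0.0622 -0.0009] F [-0.2 -7.7 -0.6] w 60.1 q [-11.  25. -19.  50.  18.  75.]
```

Emit:
carry_out(
  targets=[
    {"wx": 0.004, "wy": 0, "wz": 0, "tx": 0, "ty": 1.6, "tz": 4.5, "fingers": 60},
    {"wx": 0.004, "wy": 0, "wz": 0, "tx": 0, "ty": 1.6, "tz": 4.5, "fingers": 60},
    {"wx": 0.004, "wy": 0, "wz": 0, "tx": 0, "ty": 1.6, "tz": 4.5, "fingers": 60},
  ],
)

```text
time_s: 17.85
tool_pos: [0.584, 0.0564, 0.0224]
tcp_rot: [[0.998, -0.007, -0.061], [0.06, 0.32, 0.946], [0.013, -0.948, 0.319]]
wrist_force: [-0.2, -7.5, 0.2]
width: 0.06
```

Emit:
carry_out(
  targets=[
    {"wx": 0.004, "wy": 0, "wz": 0, "tx": 0, "ty": 1.6, "tz": 4.5, "fingers": 60},
    {"wx": 0.004, "wy": 0, "wz": 0, "tx": 0, "ty": 1.6, "tz": 4.5, "fingers": 60},
  ],
)

```text
time_s: 18.02
tool_pos: [0.5841, 0.0614, 0.0224]
tcp_rot: [[0.998, -0.005, -0.06], [0.059, 0.315, 0.947], [0.014, -0.949, 0.315]]
wrist_force: [-2.2, -17.1, 3.8]
width: 0.0602
```

The force rose to 17 N at y=0.061, right where contact was predicted. Two more small pushes to square it up, then back off.

Emit:
carry_out(
  targets=[
    {"wx": 0.002, "wy": 0, "wz": 0, "tx": 0, "ty": 1.6, "tz": 4.5, "fingers": 60},
    {"wx": 0.002, "wy": 0, "wz": 0, "tx": 0, "ty": 1.6, "tz": 4.5, "fingers": 60},
    {"wx": 0.002, "wy": 0, "wz": 0, "tx": 0, "ty": 1.5, "tz": 4.5, "fingers": 60},
  ],
)

```text
time_s: 18.27
tool_pos: [0.5842, 0.061, 0.0226]
tcp_rot: [[0.998, -0.004, -0.056], [0.055, 0.284, 0.957], [0.012, -0.959, 0.284]]
wrist_force: [-2.2, -14.9, 2.9]
width: 0.0599
```

Emit:
carry_out(
  targets=[
    {"wx": 0, "wy": 0, "wz": 0, "tx": 0, "ty": -2, "tz": -6, "fingers": 60},
    {"wx": 0, "wy": 0, "wz": 0, "tx": 0, "ty": -6, "tz": -12, "fingers": 60},
    {"wx": 0, "wy": 0, "wz": 0, "tx": 0, "ty": -10, "tz": -15, "fingers": 60},
    {"wx": 0, "wy": 0, "wz": 0, "tx": 0, "ty": -20, "tz": -20, "fingers": 60},
    {"wx": 0, "wy": 0, "wz": 0, "tx": 0, "ty": -30, "tz": -20, "fingers": 60},
    {"wx": 0, "wy": 0, "wz": 0, "tx": 0, "ty": -40, "tz": -10, "fingers": 60},
    {"wx": 0, "wy": 0, "wz": 0, "tx": 0, "ty": -40, "tz": -10, "fingers": 60},
    {"wx": -0.05, "wy": 0, "wz": 0, "tx": 0, "ty": -40, "tz": 0, "fingers": 60},
    {"wx": -0.05, "wy": 0, "wz": 0, "tx": 0, "ty": -30, "tz": 0, "fingers": 60},
    {"wx": -0.05, "wy": 0, "wz": 0, "tx": 0, "ty": -20, "tz": 0, "fingers": 60},
    {"wx": 0, "wy": 0, "wz": 0, "tx": 0, "ty": 0, "tz": 0, "fingers": 60},
    {"wx": 0, "wy": 0, "wz": 0, "tx": 0, "ty": 0, "tz": 0, "fingers": 60},
  ],
)

```text
time_s: 19.27
tool_pos: [0.5881, -0.101, 0.2371]
tcp_rot: [[0.998, 0.007, -0.056], [0.055, 0.147, 0.988], [0.015, -0.989, 0.147]]
wrist_force: [-1.0, 0.2, -0.1]
width: 0.0603
```

```bash
python3 - <<'E'
from h import *
o=show();a=bot.capture('wrist');cv2.imwrite('pics/w7.png',a);np.savez('w7.npz',tool_pos=o['tool_pos'],tcp_rot=o['tcp_rot'])
M=model('wrist',o);print(proj(M,[[.47,.212,.028],[.69,.226,.028],[.575,.143,.07]]))
t=bot.capture('top');cv2.imwrite('pics/t3.png',t)
E
```

```text
19.27 [ 0.5881 -0.101   0.2371] rotvec [ 0.1478 -0.0556 -0.0112] F [-1.   0.2 -0.1] w 60.3 q [-20.  14.  -4.  75.   8.  67.]
[[ 204.35961391 -130.50174398]
 [ 434.81241241 -129.49547818]
 [ 310.91918029  -76.65834049]]
```

View pics/w7.png

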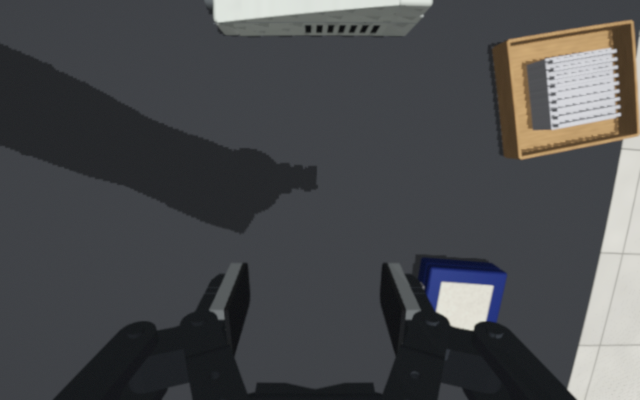

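The wrist view now looks past it: only the right side of the light source shows at the top, and the slide box is in place. Checking the top view numerically and with the last crop.

```bash
python3 - <<'E'
from h import *
a=cv2.imread('pics/t3.png');cv2.imwrite('pics/t3c.png',cv2.resize(a[130:280,110:310],None,fx=4,fy=4,interpolation=cv2.INTER_CUBIC))
b=cv2.imread('pics/top0.png');d=cv2.absdiff(a,b).max(2)
for n,(x,y,r) in dict(bottle=(181,261,10),slidebox=(339,131,20),case=(412,154,10)).items():print(n,'diff',d[y-r:y+r,x-r:x+r].mean().round(1),'px>40:',(d[y-r:y+r,x-r:x+r]>40).sum())
E
```

```text
bottle diff 6.5 px>40: 0
slidebox diff 35.5 px>40: 504
case diff 4.8 px>40: 0
```

View pics/t3c.png

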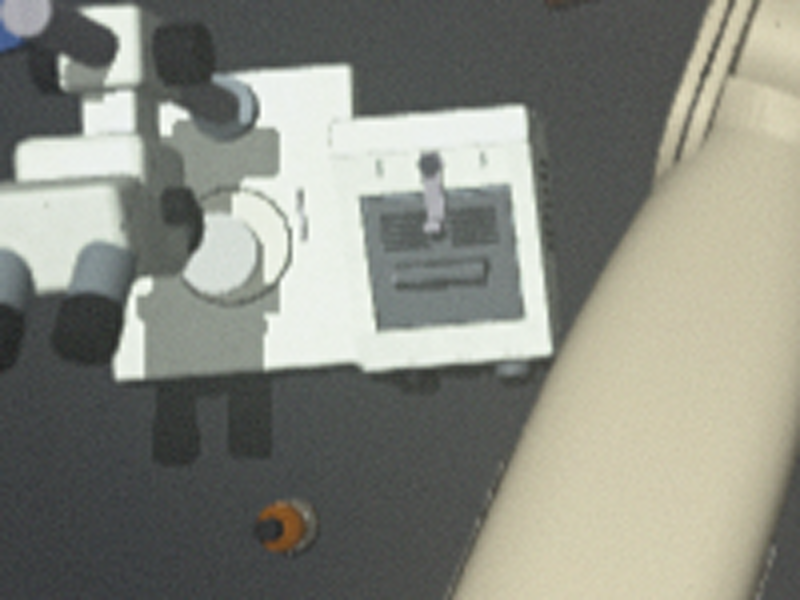

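The light source sits against the base, with the cover shut and the catch down. The slide-box difference needs explaining: the arm may be in front of it. A numeric check of the final pose, then hand-in.

```bash
python3 - <<'E'
from h import *
M=model('top');a=cv2.imread('pics/t3.png');g=cv2.GaussianBlur(cv2.cvtColor(a,cv2.COLOR_BGR2GRAY),(0,0),.6).astype(np.float32)
cs=np.array([(361,198),(511,185),(524,317),(377,329)])/4+[110,130]
e=[edge(g,cs[i],cs[(i+1)%4],h=2.5) for i in range(4)];q=[inter(e[i-1],e[i]) for i in range(4)]
P=np.array([plane(M,[q[i]],[.0847,.0847,.057,.057][i])[0] for i in range(4)])
y=lambda v:np.degrees(np.arctan2(v[1],v[0]))
ys=[y(P[0]-P[3]),y(P[1]-P[2]),y(P[0]-P[1])-90,y(P[3]-P[2])-90];th=np.radians(np.mean(ys))
c=P.mean(0)[:2];o=c-np.array([-.062+.0505*.9659-.006*.2588,0])@np.array([[np.cos(th),np.sin(th)],[-np.sin(th),np.cos(th)]])
f=np.radians(3.5);r=o-np.array([.6068,.2204]);print('yaws',np.round(ys,1),'LS',o.round(4),'in scope frame x,y',(r@[np.cos(f),np.sin(f)]).round(4),(r@[-np.sin(f),np.cos(f)]-.1).round(4))
b=cv2.imread('pics/top0.png');print('arm px at slide box', (cv2.absdiff(a,b).max(2)[112:152,317:362]>40).any(0).astype(int))
show();bot.job_done();print('done')
E
```

```text
yaws [3.7 3.2 3.2 3.6] LS [0.5785 0.1441] in scope frame x,y -0.0329 -0.1744
arm px at slide box [1 1 1 1 1 1 1 1 1 1 1 1 1 1 1 1 1 1 1 1 1 1 1 1 1 1 0 0 0 0 0 0 0 0 0 0 0
 0 0 0 0 0 0 0 0]
19.37 [ 0.5876 -0.1008  0.2358] rotvec [ 0.1484 -0.0554 -0.0093] F [ 1.2 -0.3  0.3] w 59.6 q [-20.  14.  -4.  75.   8.  67.]
the job is handed in; nothing more can be done
done
```

I handed the job in at 19.4 s of the 61 s allowed. The cover is hooked and shut, the catch is turned down over it, and the light source is flush against the microscope base. No verdict came back, so what follows is from my own checks.

- **Cover:** I used the look-alike nearest the robot's base, 0.636 m away; the other two were at 0.72 and 0.75 m. I slid its lip about 13 mm under the ledge with the top raised 18°, then swung it shut to a light contact of about 8 N. The wrist picture showed it flush in the opening.
- **Catch:** The tab was pushed until it stopped. The picture shows the arm pointing straight down the slope over the cover's top edge.
- **Light source:** It slid at 7–9 N, and the force rose to 17 N at the expected contact position. From the top camera it is at x = -0.033 m, y = -0.1744 m in the microscope frame (contact is -0.175 m). Its yaw averages 3.4° against the microscope side's 3.5°.
- **Other things:** The top camera shows the bottle and case unchanged. The dish sits in its place on the stage by eye; I did not measure it.
- **Disagreement:** The before/after difference flagged the slide box, but only in the columns I believe the arm covers in that picture. The last wrist view shows it standing on the bench, and the arm never went near it. I took no unobstructed second measurement.
- **At hand-in:** The arm was clear of everything and the wrist force was about 1 N.

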